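# Fetch the temperature logger from behind the bottles and pack it with the samples

### The job

The courier is about to collect the samples and the round temperature logger has to travel in the transport case. Stand the spray bottle and the water bottle aside on the steel tray, press the dock's orange lever all the way down so that the logger rises, and lay the logger flat in the round pocket of the case's foam. Then put both bottles back upright in their own cups, the sprayer in the red-rimmed one and the water bottle in the blue-rimmed one, without knocking any bottle over; leave the soap bottle alone.

Things in the scene. Friction and masses are not known exactly. Their poses are not given: they have to be found in the camera images.
- sprayer: Loose teal spray bottle, red trigger, nozzle and foot, 206 mm tall, 0.46 kg, body 75 mm wide up to z = 140 mm. Origin on its underside, z up, nozzle along its -x; body and neck axis 7 mm from the origin along +x. The head, z = 170 to 206 mm, is 24 mm thick (its y) and 90 mm long: grip it across y, above the axis. Starts in the red-rimmed cup, nozzle over the dock.
- water_bottle: Loose clear water bottle with blue label and blue screw cap, 229 mm tall, 0.53 kg, body 67 mm across up to z = 189 mm, cap and neck 30 mm across from z = 189 to 229 mm: grip it there. Origin at the centre of its underside, z up. It starts in the blue-rimmed cup.
- logger: Loose round logger, a thick white puck with green ring and small display, 46 mm wide, 22 mm high, 60 g. Origin: centre of underside, z up. Starts sunk in the pocket of the dock (fixed white housing, 190 x 62 mm, 45 mm high), top about flush, so no grip; with the lever down it stands 16 mm higher and stays, 5 mm of it still in the pocket.
- lever (a joint): Orange ejector lever on top of the dock, on a hinge 50 mm from the paddle: 0 up (start), 0.32 rad fully down, where it stops level and stays by friction. Pressing takes about 4 to 6 N. It lifts the logger 50 mm per rad.
- lever_paddle (a point): Centre of the top of the lever's orange paddle (30 x 26 mm), 71 mm above the desk at the start. It goes down 16 mm on an arc of 50 mm radius till level, 55 mm above the desk. Its x is the hinge line and points away from the bottle cups, across the dock. The logger's pocket lies 104 mm off, along the dock.
- cup_red: Fixed grey round bottle cup with a red rim, home of the sprayer, in front of the dock beside the other cup (100 mm between their centres). Inside 88 mm across, floor 4 mm above the desk, rim 19 mm above the desk. Origin at the centre of its underside, on the desk; x points to the dock, y along the pair of cups.
- cup_blue: The same cup with a blue rim, home of the water bottle. Origin at the centre of its underside, on the desk.
- tray: Fixed shallow steel tray, 140 mm (its x) by 200 mm (its y), inside 134 by 194 mm, floor 3 mm above the desk, rim 15 mm. Origin at the centre of its underside, z up. Room for the two bottles side by side, 48 mm either side of the middle along its y.
- case_pocket (a point): Centre of the floor of the round logger pocket in the dark foam of the white transport case (140 mm in x, 200 mm in y, 54 mm high, fixed). Pocket 60 mm wide, 13 mm deep, floor 40 mm above the desk, mouth 53 mm. Axes are the case's, z up; y points along the case to its sample tubes, which stand up to 108 mm above the desk, 84 mm and more away.
- soap_bottle: Loose white soap bottle with a red pump, 181 mm tall, 61 by 73 mm, a bystander beside the dock. Origin at the centre of its underside, z up. Leave it alone.

How it is judged (in metres and radians):
On the way, in this order (a step that is already met when the one before it is completed fails the run):
1. both bottles stand upright on the tray (x of sprayer in the frame of tray between -0.055 and 0.055 m and y of sprayer in the frame of tray between -0.085 and 0.085 m and z of each of sprayer, water_bottle in the frame of tray below 0.01 m and angle between each of sprayer, water_bottle's own z axis and vertical below 0.12 rad and x of water_bottle in the frame of tray between -0.055 and 0.055 m and y of water_bottle in the frame of tray between -0.085 and 0.085 m), for 0.2 s.
2. the ejector lever has been pressed fully down (value of joint lever above 0.27 rad), for 0.1 s.
3. the logger lies flat in the pocket of the case (horizontal distance between logger and case_pocket below 0.01 m and z of logger in the frame of case_pocket below 0.004 m and angle between logger's own z axis and vertical below 0.12 rad), for 0.2 s.
At the end, for the whole second after the job is handed in: The logger lies flat on the floor of the case's pocket (within 10 mm of centre, 4 mm of the floor); sprayer and water bottle stand upright (0.12 rad) on the floor of the red-rimmed and the blue-rimmed cup (origin within 18 mm of the cup's centre, under 10 mm above the desk) (all of step 3 and horizontal distance between sprayer and cup_red below 0.018 m and z of sprayer in the frame of cup_red below 0.01 m and angle between each of sprayer, water_bottle's own z axis and vertical below 0.12 rad and horizontal distance between water_bottle and cup_blue below 0.018 m and z of water_bottle in the frame of cup_blue below 0.01 m); the robot touches nothing.
It fails at once if a bottle is knocked over (angle between any of sprayer, water_bottle's own z axis and vertical above 0.7 rad).
It fails at once if the soap bottle is knocked over or moved more than 30 mm (distance of soap_bottle from where it was at the start of the episode above 0.03 m or angle between soap_bottle's own z axis and vertical above 0.4 rad).
It also fails if it takes over 112 s, if anything falls off the work surface, if the arm or the gripper's body presses on something with over 40 N, if the wrist force passes 120 N, or if a joint passes its speed limit or range.

### The arm

A 6-joint arm with a two-finger parallel gripper is mounted at the origin on a cart in front of the work surface, level with it; the furniture and walls round the work are solid. World frame = base frame: x ahead of the robot, y to its left, z up, the work surface at z = 0. Lengths are in m, angles in degrees, forces in N, time in s.
With the tool pointing down it reaches from about 0.375 to 0.9 m from the base axis. Payload 3.1 kg.
Tool frame: the origin (TCP) lies on the centre line of the jaws, within the pads' length; the fingertips stand 8 mm ahead of it and the grasp point (between the pads) lies 11 mm behind it; z points along the fingers, y is the direction in which the jaws open and shut (so a half turn about z gives the same grasp; the last joint's range is limited). The gripper opens to 87 mm and grips with 3 to 60 N. Pads are 19 mm wide; open, the fingers measure 117 mm over their backs; the gripper's body (75 mm by 190 mm) begins 51 mm behind the grasp point.
Start: joints at [64.429, 30.224, 82.088, -0, 67.689, -10.227], TCP at [0.165, 0.603, 0.231] pointing down, gripper open.
Joint ranges: [-176.69, 176.69], [-43.24, 126.21], [12.49, 139.97], [-82, 262], [0, 151.66], [-163.58, 163.58]. Speed limits (degrees/s): [159.86, 159.86, 180, 180, 180, 180].

### API

Orientations are given as a 3x3 rotation matrix whose columns are the frame's x, y, z axes.
In Python, from rig import * gives the robot as it stands. The module is installed in compiled form; this text tells all that it offers.
- The arm moves only by the tool arm_command, never from a script. Its argument "commands" is a list of rows, each an object with "translation": the shift along the tool's x, y, z scaled (see below), a list of three; "dr": the turn, a rotation vector about the tool's x, y, z scaled (see below), a list of three; "jaw": the closure, from 0 (fully open) to 1 (shut). In form: [{"translation": [x, y, z], "dr": [ax, ay, az], "jaw": jaw}, ...]. A call has 1 to 12 rows; each row shifts and turns the commanded pose from where the row before left it, along the tool's axes as they then stand; what a row does not reach is not made up. The controller multiplies each number of a shift by 25 mm and each number of a turn by 6 degrees. A row lasts 1/12 s, in which the tool goes at most 41.7 mm and 7.16 degrees, less where a joint would pass 70% of its speed; a pose out of reach is approached as far as the arm can. A call with a number of a shift or a turn outside -1 to 1 is refused whole. A call with a gripper value outside its range is refused whole. The fingers move at their own pace and stop on an object; the grip force is fixed at half the most. Time passes only in rows, so rows that do not move let the fingers close. It gives the time, the measured TCP pose, the force and the opening at its end, in the units of the state.
- read_state(): the state, without advancing time (a new reading comes with each control period).
- capture(name): name is "side" or "top" or "wrist"; returns (picture, depth): 420x560x3 uint8, red, green, blue; 420x560 float32, m along the optical axis (not along the pixel's ray), 0 where there is no reading.
- camera_model(name): a dict with "intrinsics" (3x3 intrinsics, pixels), "pose" (4x4, takes a point from camera to world coordinates); the wrist camera has in their place "mount" (4x4, takes a point from camera to tool coordinates, whose origin is the TCP and whose axes are the flange's). Camera axes: x right, y down, z forward; pixel columns grow to the right and rows downward; lengths in m; the calibration is good to about 2 mm. The wrist camera is an equidistant fisheye: a pixel r from the principal point sees the ray r / f radians off the axis. A picture is of the moment at which its call begins: read the wrist's pose just before it. camera_model takes no time and is no camera call.
- hand_in(): hands the job in, once; it reports no verdict.
The state is a dict: "time_s": time; "joint_positions": joint angles; "qvel": joint speeds; "tau": joint torques, N m; "position": TCP position; "tcp_rot": TCP orientation; "force": force on the tool from outside, world axes, zero at the start; "moment": the same for the moment, N m; "opening": opening from 0.0 (shut) to 1.0 (fully open).
Only numpy, scipy, OpenCV 4.12 (cv2) and the standard library are available. Lean on these libraries where they do the work, as an engineer would, in place of code of your own. Each camera call takes 0.05 s, during which the arm holds its last target.

## Working session

There is one attempt and no reset: what is moved stays moved. The work goes in short steps, Python scripts to look and compute and a tool call to move; the robot and the scene stay as the last step left them, time stands still between calls to the robot, and variables do not carry over. Pictures are saved under pics/ and viewed, and the job is handed in when it is done.

Besides the shell and the picture viewer there is one more tool, called after "Call:" as name([rows], argument=value, ...), one row to a line, values as JSON. arm_command: Moves the arm, as the interface text tells. Its arguments: {"type":"object","properties":{"commands":{"type":"array"}},"required":["commands"]}

```bash
mkdir -p pics; cat > h.py <<'E'
from rig import *
import numpy as np, cv2
E
python3 - <<'E'
from h import *
s=read_state(); print(s)
for n in ("side","top","wrist"):
    m=camera_model(n); print(n,m)
    p,d=capture(n); cv2.imwrite(f"pics/{n}0.png",p[:,:,::-1]); np.save(f"{n}0.npy",d); np.save(f"{n}0p.npy",p)
E
```

```text
{'time_s': 0.0, 'joint_positions': array([ 6.44296704e+01,  3.02797808e+01,  8.21564518e+01, -1.33048585e-03,
        6.76892628e+01, -1.02312307e+01]), 'qvel': array([-0.01905863,  0.05835948,  0.05473677, -0.15885431, -0.07312479,
        0.06315558]), 'tau': array([-1.24405702e-03, -4.40055907e+01, -1.76587254e+01,  6.31486997e-02,
        5.85576030e-02, -1.91385629e-04]), 'position': array([0.16503596, 0.60207152, 0.22956252]), 'tcp_rot': array([[-9.64379294e-01,  2.64521683e-01, -9.25998549e-04],
       [ 2.64523048e-01,  9.64377321e-01, -1.98505234e-03],
       [ 3.67922615e-04, -2.15929133e-03, -9.99997601e-01]]), 'force': array([ 0.25408626, -0.07004736,  0.90596425]), 'moment': array([-0.00143751, -0.02584056,  0.01245613]), 'opening': 1.0023341346782637}
side {'intrinsics': array([[479.82981713,   0.        , 283.60340762],
       [  0.        , 479.82981713, 212.04989945],
       [  0.        ,   0.        ,   1.        ]]), 'pose': array([[-0.18847631,  0.78454125, -0.59073828,  1.25264218],
       [ 0.98196342,  0.15972597, -0.1011704 ,  0.11865576],
       [ 0.01498389
[... 359 characters left out ...]
999975  , -0.00255331,  0.00659412, -0.01777043],
       [-0.00633935, -0.08944184, -0.99597187,  1.05599734],
       [ 0.        ,  0.        ,  0.        ,  1.        ]])}
wrist {'intrinsics': array([[325.1922621 ,   0.        , 282.75208343],
       [  0.        , 325.1922621 , 213.48933433],
       [  0.        ,   0.        ,   1.        ]]), 'mount': array([[ 1.67902302e-05, -9.64877373e-01, -2.62700695e-01,
         7.15490421e-02],
       [ 9.99999622e-01, -2.12294884e-04,  8.43654996e-04,
        -8.23766181e-04],
       [-8.69793630e-04, -2.62700609e-01,  9.64877004e-01,
        -1.54167893e-01],
       [ 0.00000000e+00,  0.00000000e+00,  0.00000000e+00,
         1.00000000e+00]])}
```

View pics/top0.png

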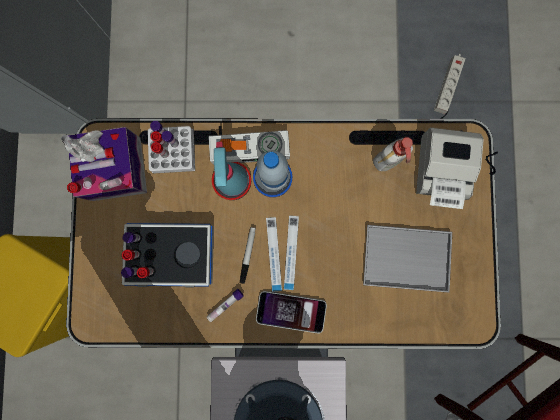

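View pics/side0.png

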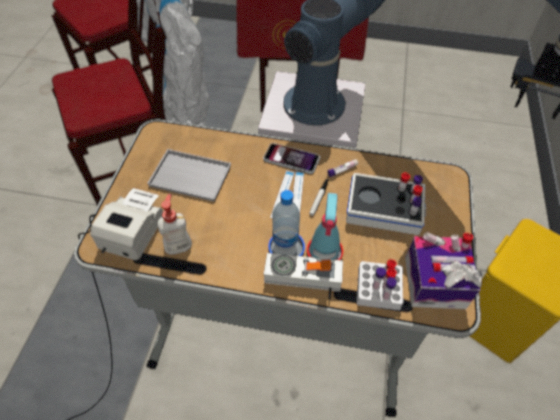

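View pics/wrist0.png

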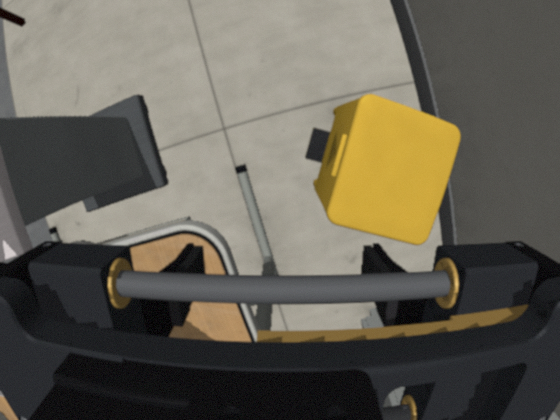

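```bash
cat >> h.py <<'E'
def cloud(n,d):
    m=camera_model(n);K=m['intrinsics'];T=m['pose']
    v,u=np.indices(d.shape)
    P=np.stack([(u-K[0,2])/K[0,0]*d,(v-K[1,2])/K[1,1]*d,d],-1)
    P=P@T[:3,:3].T+T[:3,3]; P[d==0]=np.nan
    return P
def proj(n,X):
    m=camera_model(n);K=m['intrinsics'];T=m['pose']
    c=(np.asarray(X,float)-T[:3,3])@T[:3,:3]; return (c[...,:2]/c[...,2:])*K[0,0]+K[:2,2]
def planepix(n,u,v,z):
    m=camera_model(n);K=m['intrinsics'];T=m['pose']
    r=T[:3,:3]@np.array([(u-K[0,2])/K[0,0],(v-K[1,2])/K[1,1],1]); return T[:3,3]+r*(z-T[2,3])/r[2]
E
python3 - <<'E'
from h import *
for n,(x0,y0,x1,y1) in dict(top=(195,115,305,205),side=(250,180,360,300)).items():
    p=np.load(n+'0p.npy')[y0:y1,x0:x1,::-1]; cv2.imwrite(f'pics/{n}c.png',cv2.resize(p,None,fx=5 if n=='side' else 6,fy=5 if n=='side' else 6,interpolation=cv2.INTER_CUBIC)[:600])
d=np.load('top0.npy');C=cloud('top',d)
np.set_printoptions(precision=3,suppress=True)
for u,v in [(400,260),(250,230),(187,255),(165,245),(271,160),(222,170),(232,145),(268,146),(400,145),(288,140),(231,180)]:
    print(u,v,C[v,u])
E
```

```text
400 260 [ 0.382 -0.291  0.004]
250 230 [0.452 0.069 0.014]
187 255 [0.393 0.214 0.039]
165 245 [0.416 0.261 0.055]
271 160 [0.58  0.012 0.231]
222 170 [0.564 0.109 0.21 ]
232 145 [0.648 0.109 0.066]
268 146 [0.65  0.026 0.046]
400 145 [ 0.629 -0.258  0.15 ]
288 140 [ 0.664 -0.021  0.046]
231 180 [0.556 0.102 0.128]
```

View pics/topc.png

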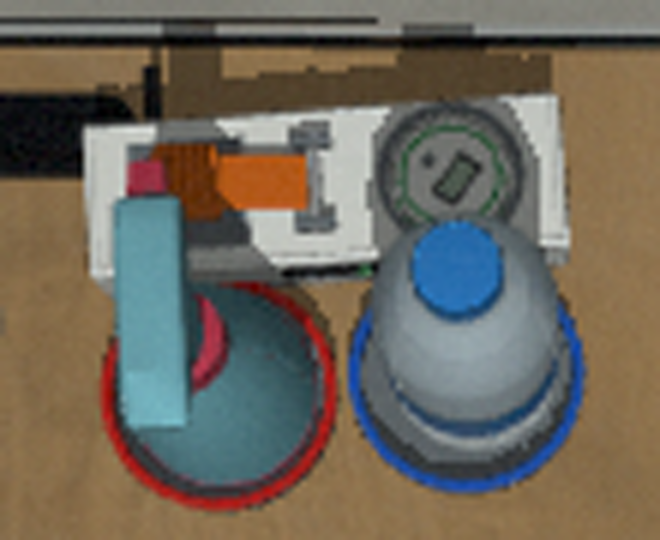

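View pics/sidec.png

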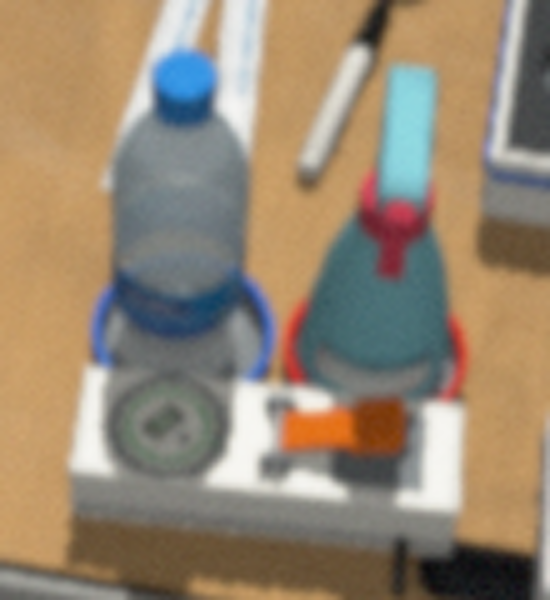

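```bash
python3 - <<'E'
from h import *
np.set_printoptions(precision=4,suppress=True)
p=np.load('top0p.npy');d=np.load('top0.npy');C=cloud('top',d)
ps=np.load('side0p.npy');Cs=cloud('side',np.load('side0.npy'))
def box(n,C,sel):
    X=C[sel]; r=cv2.minAreaRect((X[:,:2]*1000).astype(np.float32)); b=cv2.boxPoints(r); print(n,sel.sum(),'z',np.median(X[:,2]),'c',np.array(r[0]),'sz',r[1],'ang',r[2],'mean',X.mean(0))
z=C[...,2];x=C[...,0];y=C[...,1]
hsv=cv2.cvtColor(p,cv2.COLOR_RGB2HSV);H,S,V=[hsv[...,i].astype(int) for i in range(3)]
# head of sprayer
for nm,CC in (('top',C),('side',Cs)):
    z=CC[...,2];x=CC[...,0];y=CC[...,1]
    roi=(x>.4)&(x<.75)
    box(nm+' head',CC,roi&(z>.195)&(z<.215)&(y>.07)&(y<.16))
    box(nm+' cap',CC,roi&(z>.220)&(z<.24)&(y>-.05)&(y<.07))
    box(nm+' docktop',CC,(z>.041)&(z<.049)&(x>.58)&(x<.72)&(y>-.06)&(y<.16))
    box(nm+' tray rim',CC,(z>.010)&(z<.019)&(x>.25)&(x<.5)&(y<-.15)&(y>-.45))
    box(nm+' tray floor',CC,(z>.001)&(z<.006)&(x>.3)&(x<.46)&(y<-.21)&(y>-.40))
    box(nm+' casetop',CC,(z>.046)&(z<.060)&(x>.25)&(x<.5)&(y>.12)&(y<.42))
    s=(z>.036)&(z<.044)&(x>.3)&(x<.5)&(y>.15)&(y<.28); box(nm+' pocket',CC,s)
    box(nm+' paddle/lever',CC,(z>.049)&(z<.085)&(x>.60)&(x<.70)&(y>.04)&(y<.14))
# rims by color in top
for nm,m in (('red',((H<6)|(H>174))&(S>150)),('blue',(H>105)&(H<125)&(S>120))):
    z=C[...,2]
    m=m&(z<.03)&(z>.008)&(C[...,0]>.48)&(C[...,0]<.63)&(abs(C[...,1]-.05)<.12)
    X=C[m]; c=[]
    A=np.c_[2*X[:,:2],np.ones(len(X))];sol=np.linalg.lstsq(A,(X[:,:2]**2).sum(1),rcond=None)[0]
    print(nm,m.sum(),sol[:2],np.sqrt(sol[2]+sol[:2]@sol[:2]),np.median(X[:,2]))
hs=cv2.cvtColor(ps,cv2.COLOR_RGB2HSV)
for nm,CC,pp in (('top',C,p),('side',Cs,ps)):
    h=cv2.cvtColor(pp,cv2.COLOR_RGB2HSV).astype(int)
    m=(h[...,0]>5)&(h[...,0]<16)&(h[...,1]>190)&(abs(CC[...,0]-.65)<.06)&(abs(CC[...,1]-.08)<.08)&(CC[...,2]>.045)
    print(nm,'orange');X=CC[m];print(X[np.argsort(X[:,1])][::6]); 
E
```

```text
top head 503 z 0.20719030079423018 c [578.4655 115.1646] sz (89.43074798583984, 23.051090240478516) ang 3.2201197147369385 mean [0.5753 0.1144 0.2065]
top cap 200 z 0.23108189212963953 c [582.0245  13.1281] sz (28.609079360961914, 29.129362106323242) ang 0.4862416684627533 mean [0.5817 0.0126 0.2307]
top docktop 1277 z 0.04511403928165891 c [633.6427  67.8155] sz (98.70496368408203, 184.12460327148438) ang 4.342017650604248 mean [0.6545 0.0561 0.0451]
top tray rim 619 z 0.013713278930419293 c [ 386.9228 -306.9192] sz (205.06466674804688, 143.991943359375) ang 85.42530822753906 mean [ 0.3852 -0.3114  0.0137]
top tray floor 3631 z 0.003191955795801338 c [ 379.774  -305.4743] sz (157.7272491455078, 189.1962127685547) ang 0.17140167951583862 mean [ 0.3829 -0.3058  0.0033]
top casetop 4276 z 0.05338090231645598 c [394.203  258.6845] sz (202.38558959960938, 145.39578247070312) ang 89.62168884277344 mean [0.3956 0.2546 0.0533]
top pocket 583 z 0.04091040973958471 c [394.6339 216.5096] sz (119.78492736816406, 144.0453643798828) ang 88.7009506225586 mean [0.3957 0.208  0.0407]
top paddle/leve
[... 2362 characters left out ...]
0.127  0.0688]
 [0.658  0.129  0.0715]
 [0.6554 0.1334 0.0724]]
side orange
[[0.6452 0.0784 0.0543]
 [0.6621 0.0808 0.0595]
 [0.6467 0.0836 0.0538]
 [0.6513 0.0866 0.0577]
 [0.6553 0.0895 0.0606]
 [0.659  0.0923 0.063 ]
 [0.6599 0.0951 0.0607]
 [0.6601 0.0975 0.0618]
 [0.6598 0.0998 0.0621]
 [0.6453 0.1025 0.0626]
 [0.6442 0.1049 0.0615]
 [0.6438 0.107  0.0662]
 [0.6434 0.1093 0.0663]
 [0.6565 0.111  0.0697]
 [0.6493 0.1125 0.0677]
 [0.6449 0.1141 0.0704]
 [0.6586 0.1161 0.0704]
 [0.6502 0.1173 0.0708]
 [0.6429 0.1189 0.0688]
 [0.6596 0.1208 0.0735]
 [0.648  0.122  0.0687]
 [0.6437 0.1236 0.0716]
 [0.6581 0.1255 0.0726]
 [0.6478 0.1267 0.07  ]
 [0.6442 0.1283 0.074 ]
 [0.6577 0.1302 0.0735]]
```

```bash
cat >> h.py <<'E'
np.set_printoptions(precision=4,suppress=True)
def circ(X):
    A=np.c_[2*X[:,:2],np.ones(len(X))];sol=np.linalg.lstsq(A,(X[:,:2]**2).sum(1),rcond=None)[0]
    return sol[:2],np.sqrt(sol[2]+sol[:2]@sol[:2])
def dist(n): return np.load(n+'0.npy')
E
python3 - <<'E'
from h import *
for n in('top','side'):
    p=np.load(n+'0p.npy');C=cloud(n,np.load(n+'0.npy'))
    h=cv2.cvtColor(p,cv2.COLOR_RGB2HSV).astype(int);H,S,V=h[...,0],h[...,1],h[...,2];x,y,z=C[...,0],C[...,1],C[...,2]
    reg=(x>.48)&(x<.65)&(abs(y-.05)<.12)
    red=((H<7)|(H>172))&(S>120)
    for nm,m in(('red',red&(abs(z-.0187)<.004)),('blue',(H>105)&(H<125)&(S>110)&(abs(z-.0187)<.004))):
        c,r=circ(C[m&reg]);print(n,nm,c,r,(m&reg).sum())
    # collar / red above
    X=C[red&reg&(z>.10)]; print('redhigh',X[np.argsort(X[:,0])][::8])
    # body teal: slices
    for z0 in (.06,.09,.12,.14):
        m=(abs(z-z0)<.01)&(y>.06)&(y<.16)&(x>.5)&(x<.625)&(H>75)&(H<100); 
        if m.sum()>8: print('slice',z0,m.sum(),circ(C[m]),C[m][:,0].min(),C[m][:,0].max())
    # pocket floor
    Cc=C; m=(abs(z-.0405)<.004)&(x>.35)&(x<.45)&(y>.15)&(y<.25); X=C[m];print('pocket floor',m.sum(),X.mean(0),circ(X),np.ptp(X[:,:2],axis=0))
    u=proj(n,[0.39,0.21,.053]);print(u)
    i=(y>.13)&(x>.3)&(x<.48)&(y<.29); 
    g=p.copy(); u0,v0=u.astype(int); cv2.imwrite(f'pics/{n}pk.png',cv2.resize(g[v0-40:v0+40,u0-50:u0+50,::-1],None,fx=6,fy=6,interpolation=cv2.INTER_CUBIC))
    print('logger', planepix(n,269.5,143.7,.046) if n=='top' else planepix(n,250+165/5,180+425/5,.046))
E
```

```text
top red [0.5727 0.116 ] 0.0452134961107495 166
top blue [0.5801 0.0166] 0.045142408677368906 141
redhigh [[0.5561 0.1082 0.1452]
 [0.5606 0.102  0.1442]
 [0.563  0.1027 0.1557]
 [0.5672 0.1027 0.1558]
 [0.5712 0.1026 0.1572]
 [0.5755 0.1006 0.1573]
 [0.58   0.103  0.1554]
 [0.6139 0.1151 0.2037]
 [0.6165 0.1135 0.2011]
 [0.6199 0.1171 0.2041]
 [0.6226 0.1156 0.2014]]
slice 0.06 92 (array([0.5726, 0.1144]), np.float64(0.034653951849317216)) 0.5370661790336888 0.6084693976765095
slice 0.09 121 (array([0.5722, 0.1144]), np.float64(0.02967574939815161)) 0.5400659103495644 0.6022568394042095
slice 0.12 109 (array([0.5724, 0.1138]), np.float64(0.02113117193606304)) 0.5477689033862054 0.5958375812957561
pocket floor 544 [0.3952 0.2079 0.0407] (array([0.3965, 0.1966]), np.float64(0.029306457868489257)) [0.0946 0.0854]
[187.1342 256.4414]
logger [0.6554 0.0225 0.046 ]
side red [0.5767 0.1129] 0.044750864140494374 50
side blue [0.5853 0.0133] 0.04453364865249803 38
redhigh [[0.5677 0.0964 0.1542]
 [0.5767 0.0999 0.1552]
 [0.5829 0.1004 0.1597]
 [0.5878 0.0996 0.1501]
 [0.5889 0.1065 0.1534]
 [0.5909 0.1046 0.1516]
 [0.6065 0.1176 0.1609]
 [0.6094 0.1112 0.1591]
 [0.6126 0.1123 0.1518]
 [0.615  0.1067 0.1933]
 [0.6179 0.1176 0.1527]
 [0.6219 0.1093 0.1996]
 [0.6239 0.1181 0.2047]
 [0.6254 0.1173 0.1912]
 [0.6262 0.1126 0.1949]]
slice 0.06 141 (array([0.5772, 0.1113]), np.float64(0.03414009118711935)) 0.5850045395574142 0.6146542217691382
slice 0.09 160 (array([0.5779, 0.1114]), np.float64(0.028516452832576894)) 0.5795633725980545 0.6106818023578707
slice 0.12 114 (array([0.5793, 0.1113]), np.float64(0.020033078882096312)) 0.574303795639124 0.6016371889437293
pocket floor 264 [0.3928 0.2039 0.0403] (array([0.3983, 0.192 ]), np.float64(0.029144814668755827)) [0.0914 0.0831]
[370.2096 192.4597]
logger [0.658  0.0186 0.046 ]
```

```bash
python3 - <<'E'
import cv2,numpy as np
a=cv2.imread('pics/toppk.png');b=cv2.imread('pics/sidepk.png');cv2.imwrite('pics/pk.png',cv2.resize(np.hstack([a,b]),(800,320)))
E
```

```text
(no output)
```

View pics/pk.png

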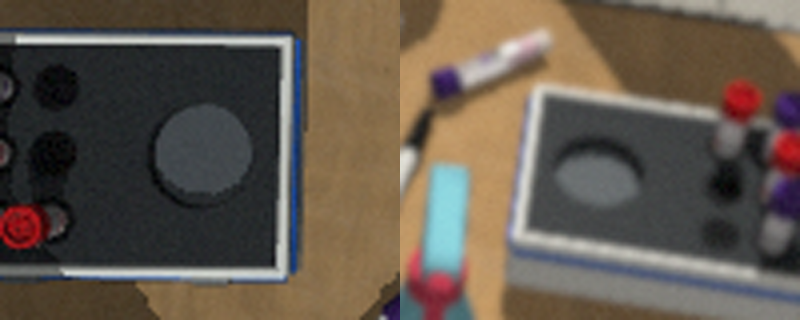

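```bash
cat >> h.py <<'E'
import sys
from scipy.spatial.transform import Rotation as Ro
def plan(t,yaw=None):
    """deltas from measured pose: tool-frame translation units, and rotvec units to tool-down with tool-y at yaw deg"""
    s=read_state();R=s['tcp_rot'];dp=np.array(t)-s['position']
    print('t',round(s['time_s'],2),'pos',s['position'],'yaw',np.degrees(np.arctan2(R[1,1],R[0,1])),'open',round(s['opening']*87,1),'F',s['force'])
    print('tool shift units',R.T@dp/.025)
    if yaw is not None:
        a=np.radians(yaw);yv=np.array([np.cos(a),np.sin(a),0]);z=np.array([0,0,-1.]);T=np.c_[np.cross(yv,z),yv,z]
        print('turn units',np.degrees(Ro.from_matrix(R.T@T).as_rotvec())/6,' then shift',T.T@dp/.025)
E
python3 -c "
from h import *
plan([.575,.113,.30],93.5)"
```

```text
t 0.15 pos [0.1651 0.6022 0.2298] yaw 74.65501711233551 open 87.1 F [ 0.0626 -0.3194  0.3642]
tool shift units [-20.9883 -14.5372  -2.7903]
turn units [-0.0149 -0.0052 -3.1408]  then shift [-15.1698 -20.5333  -2.8079]
```

Call:
arm_command([
  {"translation":[0,0,-0.7],"dr":[0,0,-0.785],"jaw":0},
  {"translation":[0,0,-0.7],"dr":[0,0,-0.785],"jaw":0},
  {"translation":[0,0,-0.7],"dr":[0,0,-0.785],"jaw":0},
  {"translation":[0,0,-0.7],"dr":[0,0,-0.785],"jaw":0},
  {"translation":[-0.6,-0.8,0],"dr":[0,0,0],"jaw":0},
  {"translation":[-0.6,-0.8,0],"dr":[0,0,0],"jaw":0},
  {"translation":[-0.6,-0.8,0],"dr":[0,0,0],"jaw":0},
  {"translation":[-0.6,-0.8,0],"dr":[0,0,0],"jaw":0},
  {"translation":[-0.6,-0.8,0],"dr":[0,0,0],"jaw":0},
  {"translation":[-0.6,-0.8,0],"dr":[0,0,0],"jaw":0},
  {"translation":[-0.6,-0.8,0],"dr":[0,0,0],"jaw":0},
  {"translation":[-0.6,-0.8,0],"dr":[0,0,0],"jaw":0},
])

```text
time_s: 1.15
position: [0.2953, 0.4491, 0.3003]
tcp_rot: [[-0.998, -0.061, -0.0], [-0.061, 0.998, -0.0], [0.0, -0.0, -1.0]]
force: [0.3, 0.7, 0.4]
opening: 0.999
```

Call:
arm_command([
  {"translation":[-0.6,-0.8,0],"dr":[0,0,0],"jaw":0},
  {"translation":[-0.6,-0.8,0],"dr":[0,0,0],"jaw":0},
  {"translation":[-0.6,-0.8,0],"dr":[0,0,0],"jaw":0},
  {"translation":[-0.6,-0.8,0],"dr":[0,0,0],"jaw":0},
  {"translation":[-0.6,-0.8,0],"dr":[0,0,0],"jaw":0},
  {"translation":[-0.6,-0.8,0],"dr":[0,0,0],"jaw":0},
  {"translation":[-0.6,-0.8,0],"dr":[0,0,0],"jaw":0},
  {"translation":[-0.6,-0.8,0],"dr":[0,0,0],"jaw":0},
  {"translation":[-0.6,-0.8,0],"dr":[0,0,0],"jaw":0},
  {"translation":[0,0,0],"dr":[0,0,0],"jaw":0},
  {"translation":[0,0,0],"dr":[0,0,0],"jaw":0},
])

```text
time_s: 2.07
position: [0.4411, 0.278, 0.3002]
tcp_rot: [[-0.998, -0.058, -0.001], [-0.058, 0.998, 0.0], [0.001, 0.0, -1.0]]
force: [-1.3, 1.0, -0.3]
opening: 0.999
```

```bash
cat >> h.py <<'E'
def wview(X,s):
    m=camera_model('wrist');K=m['intrinsics'];M=m['mount']
    t=(np.asarray(X,float)-s['position'])@s['tcp_rot']; c=(t-M[:3,3])@M[:3,:3]
    r=np.linalg.norm(c[...,:2],axis=-1,keepdims=True);th=np.arctan2(r,c[...,2:])
    return c[...,:2]/r*th*K[0,0]+K[:2,2]
def wcloud(d,s):
    m=camera_model('wrist');K=m['intrinsics'];M=m['mount']
    v,u=np.indices(d.shape);a=(u-K[0,2])/K[0,0];b=(v-K[1,2])/K[0,0];th=np.hypot(a,b)+1e-9
    k=np.tan(np.minimum(th,1.5))/th
    P=np.stack([a*k*d,b*k*d,d],-1);P=P@M[:3,:3].T+M[:3,3]
    P=P@s['tcp_rot'].T+s['position'];P[d==0]=np.nan;return P
E
python3 -c "
from h import *
plan([.575,.113,.184],93.5)
s=read_state();p,d=capture('wrist');cv2.imwrite('pics/w1.png',p[:,:,::-1]);np.save('w1.npy',d);np.save('w1p.npy',p)
np.save('w1s.npy',s,allow_pickle=True)"
```

```text
t 2.07 pos [0.4411 0.278  0.3002] yaw 93.34182252936094 open 86.9 F [-1.3185  1.036  -0.3254]
tool shift units [-4.9673 -6.9036  4.6432]
turn units [ 0.0012 -0.0088 -0.0264]  then shift [-4.9439 -6.9167  4.6486]
```

View pics/w1.png

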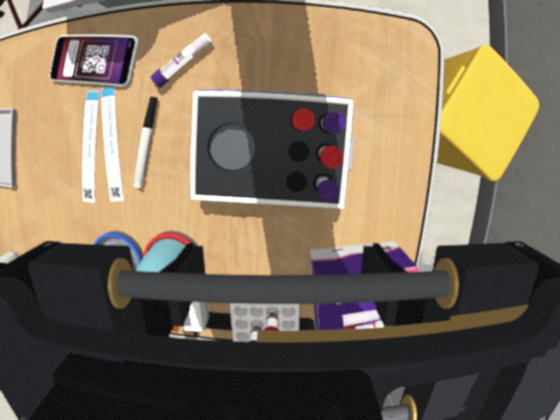

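```bash
python3 -c "
from h import *
s=np.load('w1s.npy',allow_pickle=True).item();d=np.load('w1.npy');C=wcloud(d,s);x,y,z=C[...,0],C[...,1],C[...,2]
print(C[147,232],C[60,240],C[195,250],C[80,90])
m=(abs(z-.0405)<.005)&(abs(x-.395)<.05)&(abs(y-.195)<.05);print(m.sum(),circ(C[m]),C[m].mean(0))
X=C[m];print(X.min(0),X.max(0))
p=np.load('w1p.npy');h=cv2.cvtColor(p,cv2.COLOR_RGB2HSV).astype(int);H,S=h[...,0],h[...,1]
m=((H<7)|(H>172))&(S>120)&(abs(z-.0187)<.006)&(x>.5)&(x<.64)&(y>0)&(y<.2);print(m.sum(),circ(C[m]))
m=(H>105)&(H<125)&(S>110)&(abs(z-.0187)<.006)&(x>.5)&(x<.64)&(abs(y)<.1);print(m.sum(),circ(C[m]))
"
```

```text
[0.3978 0.21   0.0397] [0.2766 0.2088 0.0001] [0.4568 0.2369 0.0518] [ 0.2972 -0.0244  0.0094]
1704 (array([0.3978, 0.2095]), np.float64(0.021345207433569064)) [0.3977 0.2096 0.0404]
[0.368  0.1802 0.0376] [0.4277 0.2388 0.0452]
195 (array([0.5741, 0.1154]), np.float64(0.04477626323984992))
207 (array([0.5804, 0.0168]), np.float64(0.043532663766341295))
```

Call:
arm_command([
  {"translation":[-0.49,-0.69,0],"dr":[0,0,0],"jaw":0.3},
  {"translation":[-0.49,-0.69,0],"dr":[0,0,0],"jaw":0.3},
  {"translation":[-0.49,-0.69,0],"dr":[0,0,0],"jaw":0.3},
  {"translation":[-0.49,-0.69,0],"dr":[0,0,0],"jaw":0.3},
  {"translation":[-0.49,-0.69,0],"dr":[0,0,0],"jaw":0.3},
  {"translation":[-0.49,-0.69,0],"dr":[0,0,0],"jaw":0.3},
  {"translation":[-0.49,-0.69,0],"dr":[0,0,0],"jaw":0.3},
  {"translation":[-0.49,-0.69,0],"dr":[0,0,0],"jaw":0.3},
  {"translation":[-0.49,-0.69,0],"dr":[0,0,0],"jaw":0.3},
  {"translation":[-0.49,-0.69,0],"dr":[0,0,0],"jaw":0.3},
  {"translation":[0,0,0.5],"dr":[0,0,0],"jaw":0.3},
  {"translation":[0,0,0],"dr":[0,0,0],"jaw":0.3},
])

```text
time_s: 3.12
position: [0.5722, 0.1146, 0.286]
tcp_rot: [[-0.998, -0.061, -0.004], [-0.061, 0.998, 0.0], [0.004, 0.001, -1.0]]
force: [-1.3, 0.2, -1.4]
opening: 0.698
```

```bash
python3 -c "
from h import *
plan([.574,.1135,.184],93.5)
s=read_state();p,d=capture('wrist');cv2.imwrite('pics/w2.png',p[:,:,::-1]);C=wcloud(d,s);z=C[...,2]
m=(z>.2)&(z<.215)&(abs(C[...,1]-.115)<.04)&(abs(C[...,0]-.57)<.09);X=C[m];print(m.sum(),X.mean(0),cv2.minAreaRect((X[:,:2]*1000).astype(np.float32)))
"
```

```text
t 3.12 pos [0.5722 0.1146 0.286 ] yaw 93.4886113082768 open 60.7 F [-1.349   0.1788 -1.4427]
tool shift units [-0.0858 -0.0502  4.0813]
turn units [ 0.007  -0.0408 -0.0019]  then shift [-0.0683 -0.0472  4.0817]
2924 [0.5723 0.1136 0.2073] ((576.2218017578125, 113.99105834960938), (80.04066467285156, 23.188732147216797), 3.5511531829833984)
```

View pics/w2.png

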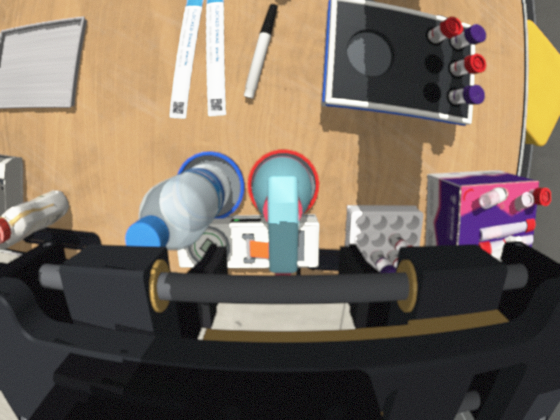

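Call:
arm_command([
  {"translation":[-0.07,0,0.6],"dr":[0,0,0],"jaw":0.3},
  {"translation":[0,0,0.6],"dr":[0,0,0],"jaw":0.3},
  {"translation":[0,0,0.6],"dr":[0,0,0],"jaw":0.3},
  {"translation":[0,0,0.6],"dr":[0,0,0],"jaw":0.3},
  {"translation":[0,0,0.6],"dr":[0,0,0],"jaw":0.3},
  {"translation":[0,0,0.6],"dr":[0,0,0],"jaw":0.3},
  {"translation":[0,0,0.4],"dr":[0,0,0],"jaw":0.3},
  {"translation":[0,0,0],"dr":[0,0,0],"jaw":0.3},
  {"translation":[0,0,0],"dr":[0,0,0],"jaw":0.3},
  {"translation":[0,0,0],"dr":[0,0,0],"jaw":0.3},
])

```text
time_s: 4.0
position: [0.5756, 0.1149, 0.189]
tcp_rot: [[-0.998, -0.062, 0.002], [-0.062, 0.998, 0.0], [-0.002, -0.0, -1.0]]
force: [1.0, 0.5, -0.3]
opening: 0.694
```

Call:
arm_command([
  {"translation":[0,0,0],"dr":[0,0,0],"jaw":1},
  {"translation":[0,0,0],"dr":[0,0,0],"jaw":1},
  {"translation":[0,0,0],"dr":[0,0,0],"jaw":1},
  {"translation":[0,0,0],"dr":[0,0,0],"jaw":1},
  {"translation":[0,0,0],"dr":[0,0,0],"jaw":1},
  {"translation":[0,0,0],"dr":[0,0,0],"jaw":1},
  {"translation":[0,0,0],"dr":[0,0,0],"jaw":1},
  {"translation":[0,0,0],"dr":[0,0,0],"jaw":1},
])

```text
time_s: 4.67
position: [0.5751, 0.1143, 0.1881]
tcp_rot: [[-0.998, -0.061, -0.0], [-0.061, 0.998, -0.0], [0.0, -0.0, -1.0]]
force: [-0.0, 0.8, 0.4]
opening: 0.258
```

Call:
arm_command([
  {"translation":[0,0,-0.2],"dr":[0,0,0],"jaw":1},
  {"translation":[0,0,-0.4],"dr":[0,0,0],"jaw":1},
  {"translation":[0,0,-0.4],"dr":[0,0,0],"jaw":1},
  {"translation":[0,0,-0.4],"dr":[0,0,0],"jaw":1},
  {"translation":[0,0,-0.1],"dr":[0,0,0],"jaw":1},
  {"translation":[0.2,0,0],"dr":[0,0,0],"jaw":1},
  {"translation":[0.4,0.03,0],"dr":[0,0,0],"jaw":1},
  {"translation":[0.5,0.03,0],"dr":[0,0,0],"jaw":1},
  {"translation":[0.6,0.04,0],"dr":[0,0,0],"jaw":1},
  {"translation":[0.6,0.04,0],"dr":[0,0,0],"jaw":1},
  {"translation":[0.6,0.04,0],"dr":[0,0,0],"jaw":1},
  {"translation":[0.6,0.04,0],"dr":[0,0,0],"jaw":1},
])

```text
time_s: 5.67
position: [0.4848, 0.1145, 0.2249]
tcp_rot: [[-0.998, -0.061, -0.003], [-0.061, 0.998, -0.0], [0.003, 0.0, -1.0]]
force: [0.1, 0.0, -3.8]
opening: 0.262
```

Call:
arm_command([
  {"translation":[0.6,0.04,0],"dr":[0,0,0],"jaw":1},
  {"translation":[0.6,0,0],"dr":[0,0,0],"jaw":1},
  {"translation":[0.5,0,0],"dr":[0,0,0],"jaw":1},
  {"translation":[0.3,0,0],"dr":[0,0,0],"jaw":1},
  {"translation":[0.1,-0.2,0],"dr":[0,0,0],"jaw":1},
  {"translation":[0,-0.4,0],"dr":[0,0,0],"jaw":1},
  {"translation":[0,-0.6,0],"dr":[0,0,0],"jaw":1},
  {"translation":[0,-0.8,0],"dr":[0,0,0],"jaw":1},
  {"translation":[0,-0.8,0],"dr":[0,0,0],"jaw":1},
  {"translation":[0,-0.8,0],"dr":[0,0,0],"jaw":1},
  {"translation":[0,-0.8,0],"dr":[0,0,0],"jaw":1},
  {"translation":[0,-0.8,0],"dr":[0,0,0],"jaw":1},
])

```text
time_s: 6.67
position: [0.444, -0.0198, 0.2257]
tcp_rot: [[-0.998, -0.061, 0.001], [-0.061, 0.998, -0.001], [-0.001, -0.001, -1.0]]
force: [-0.3, 0.1, -3.9]
opening: 0.262
```

```bash
python3 -c "
from h import *
plan([.38,-.355,.22],93.5)"
```

```text
t 6.67 pos [ 0.444  -0.0198  0.2257] yaw 93.47351235733647 open 22.8 F [-0.32    0.0607 -3.8874]
tool shift units [  3.3672 -13.2294   0.2352]
turn units [-0.0094  0.0137 -0.0044]  then shift [  3.373  -13.2281   0.227 ]
```

Call:
arm_command([
  {"translation":[0.2,-0.8,0],"dr":[0,0,0],"jaw":1},
  {"translation":[0.2,-0.8,0],"dr":[0,0,0],"jaw":1},
  {"translation":[0.2,-0.8,0],"dr":[0,0,0],"jaw":1},
  {"translation":[0.2,-0.8,0],"dr":[0,0,0],"jaw":1},
  {"translation":[0.2,-0.8,0],"dr":[0,0,0],"jaw":1},
  {"translation":[0.2,-0.8,0],"dr":[0,0,0],"jaw":1},
  {"translation":[0.2,-0.8,0],"dr":[0,0,0],"jaw":1},
  {"translation":[0.2,-0.8,0],"dr":[0,0,0],"jaw":1},
  {"translation":[0.2,-0.8,0],"dr":[0,0,0],"jaw":1},
  {"translation":[0.2,-0.8,0],"dr":[0,0,0],"jaw":1},
  {"translation":[0.2,-0.8,0],"dr":[0,0,0],"jaw":1},
  {"translation":[0.2,-0.8,0],"dr":[0,0,0],"jaw":1},
])

```text
time_s: 7.67
position: [0.3975, -0.2634, 0.2256]
tcp_rot: [[-0.998, -0.06, 0.001], [-0.06, 0.998, -0.001], [-0.001, -0.001, -1.0]]
force: [0.7, -0.0, -4.1]
opening: 0.26
```

Call:
arm_command([
  {"translation":[0.2,-0.8,0],"dr":[0,0,0],"jaw":1},
  {"translation":[0.2,-0.6,0],"dr":[0,0,0],"jaw":1},
  {"translation":[0.2,-0.4,0],"dr":[0,0,0],"jaw":1},
  {"translation":[0.1,-0.2,0],"dr":[0,0,0],"jaw":1},
  {"translation":[0,0,0],"dr":[0,0,0],"jaw":1},
  {"translation":[0,0,0],"dr":[0,0,0],"jaw":1},
  {"translation":[0,0,0],"dr":[0,0,0],"jaw":1},
])

```text
time_s: 8.25
position: [0.3831, -0.3107, 0.2254]
tcp_rot: [[-0.998, -0.061, -0.0], [-0.061, 0.998, 0.001], [0.0, 0.001, -1.0]]
force: [-0.3, 0.8, -4.3]
opening: 0.264
```

```bash
python3 -c "
from h import *
plan([.38,-.355,.187],93.5)
p,d=capture('top');cv2.imwrite('pics/t3.png',p[:,:,::-1])"
```

```text
t 8.25 pos [ 0.3831 -0.3107  0.2254] yaw 93.52384616507894 open 23.0 F [-0.3312  0.808  -4.3114]
tool shift units [ 0.2338 -1.7634  1.5336]
turn units [ 0.0116 -0.003   0.004 ]  then shift [ 0.2335 -1.7616  1.5357]
```

View pics/t3.png

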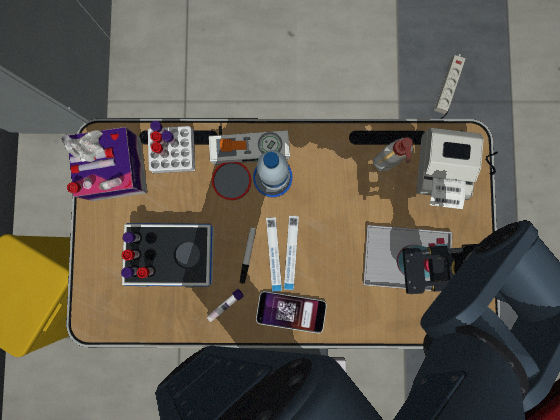

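Call:
arm_command([
  {"translation":[0.1,-0.4,0],"dr":[0,0,0],"jaw":1},
  {"translation":[0.1,-0.6,0],"dr":[0,0,0],"jaw":1},
  {"translation":[0,-0.5,0],"dr":[0,0,0],"jaw":1},
  {"translation":[0,-0.25,0],"dr":[0,0,0],"jaw":1},
  {"translation":[0,0,0],"dr":[0,0,0],"jaw":1},
  {"translation":[0,0,0.3],"dr":[0,0,0],"jaw":1},
  {"translation":[0,0,0.4],"dr":[0,0,0],"jaw":1},
  {"translation":[0,0,0.3],"dr":[0,0,0],"jaw":1},
  {"translation":[0,0,0.2],"dr":[0,0,0],"jaw":1},
  {"translation":[0,0,0.1],"dr":[0,0,0],"jaw":1},
  {"translation":[0,0,0],"dr":[0,0,0],"jaw":1},
  {"translation":[0,0,0],"dr":[0,0,0],"jaw":1},
])

```text
time_s: 9.3
position: [0.381, -0.3555, 0.1929]
tcp_rot: [[-0.998, -0.061, -0.0], [-0.061, 0.998, 0.0], [0.0, 0.0, -1.0]]
force: [-0.6, -0.5, -4.0]
opening: 0.26
```

Call:
arm_command([
  {"translation":[0,0,0.08],"dr":[0,0,0],"jaw":1},
  {"translation":[0,0,0.08],"dr":[0,0,0],"jaw":1},
  {"translation":[0,0,0.04],"dr":[0,0,0],"jaw":1},
  {"translation":[0,0,0],"dr":[0,0,0],"jaw":1},
  {"translation":[0,0,0],"dr":[0,0,0],"jaw":1},
])

```text
time_s: 9.72
position: [0.3809, -0.3557, 0.1881]
tcp_rot: [[-0.998, -0.061, -0.0], [-0.061, 0.998, -0.0], [0.0, -0.0, -1.0]]
force: [0.3, -0.1, -3.8]
opening: 0.263
```

Call:
arm_command([
  {"translation":[0,0,0.04],"dr":[0,0,0],"jaw":1},
  {"translation":[0,0,0.04],"dr":[0,0,0],"jaw":1},
  {"translation":[0,0,0],"dr":[0,0,0],"jaw":1},
  {"translation":[0,0,0],"dr":[0,0,0],"jaw":1},
])

```text
time_s: 10.05
position: [0.3812, -0.3561, 0.187]
tcp_rot: [[-0.998, -0.061, 0.001], [-0.061, 0.998, -0.001], [-0.001, -0.001, -1.0]]
force: [-1.3, 0.9, 4.9]
opening: 0.261
```

Call:
arm_command([
  {"translation":[0,0,0],"dr":[0,0,0],"jaw":0.4},
  {"translation":[0,0,0],"dr":[0,0,0],"jaw":0.4},
  {"translation":[0,0,0],"dr":[0,0,0],"jaw":0.4},
  {"translation":[0,0,0],"dr":[0,0,0],"jaw":0.4},
  {"translation":[0,0,-0.3],"dr":[0,0,0],"jaw":0.4},
  {"translation":[0,0,-0.6],"dr":[0,0,0],"jaw":0.4},
  {"translation":[0,0,-0.8],"dr":[0,0,0],"jaw":0.4},
  {"translation":[0,0,-0.8],"dr":[0,0,0],"jaw":0.4},
  {"translation":[0,0,-0.8],"dr":[0,0,0],"jaw":0.4},
  {"translation":[0,0,-0.8],"dr":[0,0,0],"jaw":0.4},
  {"translation":[0,0,-0.4],"dr":[0,0,0],"jaw":0.4},
  {"translation":[0,0,0],"dr":[0,0,0],"jaw":0.4},
])

```text
time_s: 11.05
position: [0.3819, -0.357, 0.3013]
tcp_rot: [[-0.998, -0.061, 0.003], [-0.061, 0.998, -0.005], [-0.003, -0.005, -1.0]]
force: [-0.0, 0.3, -0.5]
opening: 0.598
```

```bash
python3 -c "
from h import *
plan([.5825,.013,.32],93.5)
p,d=capture('wrist');cv2.imwrite('pics/w4.png',p[:,:,::-1])"
```

```text
t 11.05 pos [ 0.3819 -0.357   0.3013] yaw 93.5027855607956 open 52.0 F [-0.0169  0.2918 -0.5473]
tool shift units [-8.9158 14.2766 -0.7945]
turn units [-0.0503  0.0304  0.0005]  then shift [-8.9125 14.2812 -0.7477]
```

View pics/w4.png

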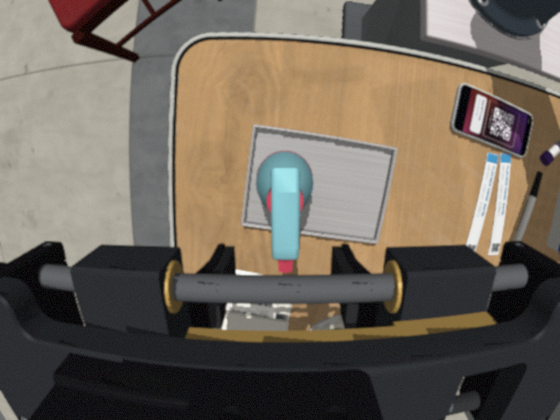

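Call:
arm_command([
  {"translation":[-0.4,0.8,-0.1],"dr":[0,0,0],"jaw":0.4},
  {"translation":[-0.5,0.8,-0.1],"dr":[0,0,0],"jaw":0.4},
  {"translation":[-0.5,0.8,-0.1],"dr":[0,0,0],"jaw":0.4},
  {"translation":[-0.5,0.8,-0.1],"dr":[0,0,0],"jaw":0.4},
  {"translation":[-0.5,0.8,-0.1],"dr":[0,0,0],"jaw":0.4},
  {"translation":[-0.5,0.8,-0.1],"dr":[0,0,0],"jaw":0.4},
  {"translation":[-0.5,0.8,-0.1],"dr":[0,0,0],"jaw":0.4},
  {"translation":[-0.5,0.8,-0.1],"dr":[0,0,0],"jaw":0.4},
  {"translation":[-0.5,0.8,0],"dr":[0,0,0],"jaw":0.4},
  {"translation":[-0.5,0.8,0],"dr":[0,0,0],"jaw":0.4},
  {"translation":[-0.5,0.8,0],"dr":[0,0,0],"jaw":0.4},
  {"translation":[-0.5,0.8,0],"dr":[0,0,0],"jaw":0.4},
])

```text
time_s: 12.1
position: [0.5131, -0.1057, 0.3167]
tcp_rot: [[-0.998, -0.061, -0.003], [-0.061, 0.998, 0.001], [0.003, 0.002, -1.0]]
force: [0.5, 0.0, -0.4]
opening: 0.6
```

Call:
arm_command([
  {"translation":[-0.5,0.8,0],"dr":[0,0,0],"jaw":0.4},
  {"translation":[-0.5,0.8,0],"dr":[0,0,0],"jaw":0.4},
  {"translation":[-0.5,0.8,0],"dr":[0,0,0],"jaw":0.4},
  {"translation":[-0.5,0.8,0],"dr":[0,0,0],"jaw":0.4},
  {"translation":[-0.5,0.8,0],"dr":[0,0,0],"jaw":0.4},
  {"translation":[-0.4,0.4,0],"dr":[0,0,0],"jaw":0.4},
  {"translation":[-0.2,0.2,0],"dr":[0,0,0],"jaw":0.4},
  {"translation":[0,0,0],"dr":[0,0,0],"jaw":0.4},
  {"translation":[0,0,0],"dr":[0,0,0],"jaw":0.4},
])

```text
time_s: 12.85
position: [0.5835, 0.0118, 0.3178]
tcp_rot: [[-0.998, -0.061, -0.002], [-0.061, 0.998, -0.0], [0.002, -0.0, -1.0]]
force: [0.3, -0.2, -0.1]
opening: 0.596
```

```bash
python3 -c "
from h import *
plan([.5825,.013,.203],93.5)
s=read_state();p,d=capture('wrist');cv2.imwrite('pics/w5.png',p[:,:,::-1]);C=wcloud(d,s);z=C[...,2]
m=(z>.222)&(z<.242)&(abs(C[...,1]-.012)<.04)&(abs(C[...,0]-.58)<.05);X=C[m];print(m.sum(),X.mean(0),cv2.minAreaRect((X[:,:2]*1000).astype(np.float32)))
"
```

```text
t 12.85 pos [0.5835 0.0118 0.3178] yaw 93.50345451633238 open 51.8 F [ 0.3275 -0.1993 -0.0524]
tool shift units [0.0282 0.0503 4.5905]
turn units [-0.0037 -0.0177  0.0006]  then shift [0.0368 0.0486 4.5905]
1174 [0.5835 0.0109 0.2311] ((584.4530639648438, 11.02017593383789), (29.394784927368164, 28.968523025512695), 3.37333607673645)
```

View pics/w5.png

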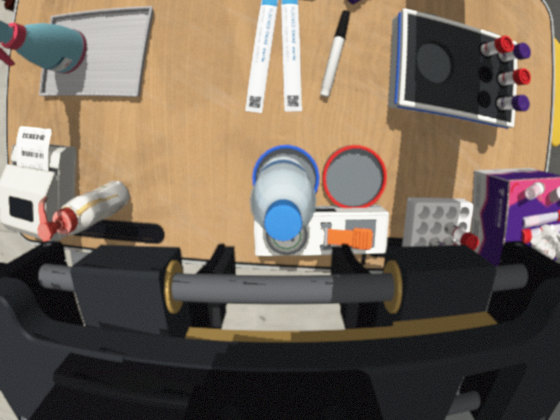

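Cap at (284,222) lies centred under the jaws at (0.584, 0.011), exactly where the arm is. Also a good view of the cups, pocket and lever. Descending.

Call:
arm_command([
  {"translation":[0,0,0.5],"dr":[0,0,0],"jaw":0.4},
  {"translation":[0,0,0.7],"dr":[0,0,0],"jaw":0.4},
  {"translation":[0,0,0.7],"dr":[0,0,0],"jaw":0.4},
  {"translation":[0,0,0.7],"dr":[0,0,0],"jaw":0.4},
  {"translation":[0,0,0.7],"dr":[0,0,0],"jaw":0.4},
  {"translation":[0,0,0.7],"dr":[0,0,0],"jaw":0.4},
  {"translation":[0,0,0.4],"dr":[0,0,0],"jaw":0.4},
  {"translation":[0,0,0.1],"dr":[0,0,0],"jaw":0.4},
  {"translation":[0,0,0],"dr":[0,0,0],"jaw":0.4},
  {"translation":[0,0,0],"dr":[0,0,0],"jaw":0.4},
])

```text
time_s: 13.73
position: [0.5844, 0.0118, 0.2068]
tcp_rot: [[-0.998, -0.06, 0.001], [-0.06, 0.998, -0.0], [-0.001, -0.0, -1.0]]
force: [1.0, 0.7, -0.0]
opening: 0.602
```

Call:
arm_command([
  {"translation":[0,0,0],"dr":[0,0,0],"jaw":1},
  {"translation":[0,0,0],"dr":[0,0,0],"jaw":1},
  {"translation":[0,0,0],"dr":[0,0,0],"jaw":1},
  {"translation":[0,0,0],"dr":[0,0,0],"jaw":1},
  {"translation":[0,0,0],"dr":[0,0,0],"jaw":1},
  {"translation":[0,0,0],"dr":[0,0,0],"jaw":1},
  {"translation":[0,0,0],"dr":[0,0,0],"jaw":1},
])

```text
time_s: 14.32
position: [0.5842, 0.0122, 0.2065]
tcp_rot: [[-0.998, -0.061, 0.001], [-0.061, 0.998, -0.001], [-0.001, -0.001, -1.0]]
force: [0.5, -1.4, 3.2]
opening: 0.338
```

Call:
arm_command([
  {"translation":[0,0,-0.2],"dr":[0,0,0],"jaw":1},
  {"translation":[0,0,-0.4],"dr":[0,0,0],"jaw":1},
  {"translation":[0,0,-0.4],"dr":[0,0,0],"jaw":1},
  {"translation":[0,0,-0.4],"dr":[0,0,0],"jaw":1},
  {"translation":[0,0,-0.1],"dr":[0,0,0],"jaw":1},
  {"translation":[0.1,-0.2,0],"dr":[0,0,0],"jaw":1},
  {"translation":[0.3,-0.4,0],"dr":[0,0,0],"jaw":1},
  {"translation":[0.4,-0.5,0],"dr":[0,0,0],"jaw":1},
  {"translation":[0.5,-0.6,0],"dr":[0,0,0],"jaw":1},
  {"translation":[0.5,-0.6,0],"dr":[0,0,0],"jaw":1},
  {"translation":[0.5,-0.6,0],"dr":[0,0,0],"jaw":1},
  {"translation":[0.5,-0.6,0],"dr":[0,0,0],"jaw":1},
])

```text
time_s: 15.32
position: [0.5173, -0.0805, 0.2429]
tcp_rot: [[-0.998, -0.061, -0.002], [-0.061, 0.998, -0.0], [0.002, 0.0, -1.0]]
force: [-0.3, -0.8, -6.7]
opening: 0.337
```

Call:
arm_command([
  {"translation":[0.5,-0.6,0],"dr":[0,0,0],"jaw":1},
  {"translation":[0.5,-0.6,0],"dr":[0,0,0],"jaw":1},
  {"translation":[0.5,-0.6,0],"dr":[0,0,0],"jaw":1},
  {"translation":[0.5,-0.6,0],"dr":[0,0,0],"jaw":1},
  {"translation":[0.5,-0.6,0],"dr":[0,0,0],"jaw":1},
  {"translation":[0.5,-0.6,0],"dr":[0,0,0],"jaw":1},
  {"translation":[0.5,-0.6,0],"dr":[0,0,0],"jaw":1},
  {"translation":[0.5,-0.6,0],"dr":[0,0,0],"jaw":1},
  {"translation":[0.3,-0.4,0],"dr":[0,0,0],"jaw":1},
  {"translation":[0.1,-0.3,0],"dr":[0,0,0],"jaw":1},
  {"translation":[0,0,0],"dr":[0,0,0],"jaw":1},
  {"translation":[0,0,0],"dr":[0,0,0],"jaw":1},
])

```text
time_s: 16.32
position: [0.4178, -0.2234, 0.2435]
tcp_rot: [[-0.998, -0.059, 0.0], [-0.059, 0.998, 0.001], [-0.0, 0.001, -1.0]]
force: [0.3, 1.0, -6.2]
opening: 0.334
```

```bash
python3 -c "
from h import *
plan([.391,-.2595,.2055],93.5)"
```

```text
t 16.32 pos [ 0.4178 -0.2234  0.2435] yaw 93.40325765111862 open 29.0 F [ 0.2547  1.0487 -6.1737]
tool shift units [ 1.1555 -1.3788  1.5175]
turn units [ 0.0056  0.0042 -0.0161]  then shift [ 1.1571 -1.3759  1.5188]
```

Call:
arm_command([
  {"translation":[0.3,-0.35,0],"dr":[0,0,0],"jaw":1},
  {"translation":[0.4,-0.5,0],"dr":[0,0,0],"jaw":1},
  {"translation":[0.3,-0.35,0],"dr":[0,0,0],"jaw":1},
  {"translation":[0.15,-0.18,0],"dr":[0,0,0],"jaw":1},
  {"translation":[0,0,0],"dr":[0,0,0],"jaw":1},
  {"translation":[0,0,0.3],"dr":[0,0,0],"jaw":1},
  {"translation":[0,0,0.4],"dr":[0,0,0],"jaw":1},
  {"translation":[0,0,0.3],"dr":[0,0,0],"jaw":1},
  {"translation":[0,0,0.2],"dr":[0,0,0],"jaw":1},
  {"translation":[0,0,0.1],"dr":[0,0,0],"jaw":1},
  {"translation":[0,0,0],"dr":[0,0,0],"jaw":1},
  {"translation":[0,0,0],"dr":[0,0,0],"jaw":1},
])

```text
time_s: 17.32
position: [0.3915, -0.2593, 0.211]
tcp_rot: [[-0.998, -0.061, -0.0], [-0.061, 0.998, 0.0], [0.0, 0.0, -1.0]]
force: [0.6, -0.7, -6.6]
opening: 0.333
```

Call:
arm_command([
  {"translation":[0,0,0.06],"dr":[0,0,0],"jaw":1},
  {"translation":[0,0,0.06],"dr":[0,0,0],"jaw":1},
  {"translation":[0,0,0.04],"dr":[0,0,0],"jaw":1},
  {"translation":[0,0,0],"dr":[0,0,0],"jaw":1},
  {"translation":[0,0,0],"dr":[0,0,0],"jaw":1},
])

```text
time_s: 17.73
position: [0.3913, -0.2593, 0.2071]
tcp_rot: [[-0.998, -0.061, 0.0], [-0.061, 0.998, 0.0], [-0.0, 0.0, -1.0]]
force: [-0.7, 0.2, -6.2]
opening: 0.338
```

Call:
arm_command([
  {"translation":[0,0,0.04],"dr":[0,0,0],"jaw":1},
  {"translation":[0,0,0.04],"dr":[0,0,0],"jaw":1},
  {"translation":[0,0,0],"dr":[0,0,0],"jaw":1},
  {"translation":[0,0,0],"dr":[0,0,0],"jaw":1},
])

```text
time_s: 18.07
position: [0.3916, -0.2597, 0.2055]
tcp_rot: [[-0.998, -0.061, 0.001], [-0.061, 0.998, -0.001], [-0.001, -0.001, -1.0]]
force: [-0.1, -0.7, -1.9]
opening: 0.333
```

Call:
arm_command([
  {"translation":[0,0,0.02],"dr":[0,0,0],"jaw":1},
  {"translation":[0,0,0],"dr":[0,0,0],"jaw":0.4},
  {"translation":[0,0,0],"dr":[0,0,0],"jaw":0.4},
  {"translation":[0,0,0],"dr":[0,0,0],"jaw":0.4},
  {"translation":[0,0,0],"dr":[0,0,0],"jaw":0.4},
  {"translation":[0,0,-0.3],"dr":[0,0,0],"jaw":0.4},
  {"translation":[0,0,-0.7],"dr":[0,0,0],"jaw":0.4},
  {"translation":[0,0,-0.8],"dr":[0,0,0],"jaw":0.4},
  {"translation":[0,0,-0.8],"dr":[0,0,0],"jaw":0.4},
  {"translation":[0,0,-0.6],"dr":[0,0,0],"jaw":0.4},
  {"translation":[0,0,0],"dr":[0,0,0],"jaw":0.4},
])

```text
time_s: 18.98
position: [0.3929, -0.2609, 0.288]
tcp_rot: [[-0.998, -0.061, 0.005], [-0.061, 0.998, -0.006], [-0.005, -0.006, -1.0]]
force: [0.2, -0.5, 0.8]
opening: 0.604
```

```bash
python3 - <<'E'
from h import *
plan([.65,.121,.15],93.5)
p,d=capture('side');cv2.imwrite('pics/s6.png',p[:,:,::-1])
C=cloud('side',d)
def go(n,C,p):
    h=cv2.cvtColor(p,cv2.COLOR_RGB2HSV).astype(int);x,y,z=C[...,0],C[...,1],C[...,2]
    m=(h[...,0]>3)&(h[...,0]<16)&(h[...,1]>150)&(abs(x-.65)<.06)&(abs(y-.1)<.06)&(z>.045)&(z<.085)
    X=C[m];print(n,m.sum(),cv2.minAreaRect((X[:,:2]*1000).astype(np.float32)))
    X=X[np.argsort(X[:,1])];print(X[::max(1,len(X)//12)])
    m=(abs(z-.045)<.004)&(abs(x-.655)<.05)&(abs(y-.06)<.12);print('dock',cv2.minAreaRect((C[m][:,:2]*1000).astype(np.float32)))
go('side',C,p)
p,d=capture('top');cv2.imwrite('pics/t6.png',p[:,:,::-1]);go('top',cloud('top',d),p)
cv2.imwrite('pics/t6c.png',cv2.resize(p[120:200,200:300,::-1],None,fx=7,fy=7,interpolation=cv2.INTER_CUBIC))
E
```

```text
t 18.98 pos [ 0.3929 -0.2609  0.288 ] yaw 93.50546884586679 open 52.5 F [ 0.1785 -0.478   0.7823]
tool shift units [-11.1717  14.6528   5.4865]
turn units [-0.0573  0.047   0.0011]  then shift [-11.1971  14.621    5.5192]
side 188 ((653.2985229492188, 104.58228302001953), (29.086990356445312, 54.559722900390625), 7.707443714141846)
[[0.6446 0.0759 0.0525]
 [0.6546 0.0822 0.0569]
 [0.6423 0.0879 0.0527]
 [0.6546 0.0942 0.061 ]
 [0.6453 0.1001 0.0617]
 [0.6488 0.1057 0.06  ]
 [0.6488 0.1098 0.0706]
 [0.6583 0.1137 0.069 ]
 [0.6647 0.1168 0.0714]
 [0.6532 0.12   0.072 ]
 [0.6405 0.1232 0.0709]
 [0.6485 0.1263 0.0756]
 [0.6601 0.1305 0.0729]]
dock ((655.2486572265625, 68.55796813964844), (65.54734802246094, 189.50955200195312), 4.188602447509766)
top 274 ((648.609619140625, 107.41656494140625), (28.545236587524414, 57.996299743652344), 6.063051700592041)
[[0.64   0.0793 0.0577]
 [0.6449 0.0841 0.0567]
 [0.6548 0.0891 0.0551]
 [0.6582 0.0955 0.061 ]
 [0.6488 0.1001 0.0607]
 [0.6522 0.1064 0.0664]
 [0.6456 0.1113 0.0641]
 [0.6421 0.1152 0.069 ]
 [0.6508 0.1196 0.0719]
 [0.6467 0.1222 0.0694]
 [0.6485 0.1265 0.072 ]
 [0.6338 0.1305 0.0746]
 [0.6579 0.1336 0.0719]]
dock ((651.3719482421875, 72.16011810302734), (62.87317657470703, 190.07232666015625), 4.353922367095947)
```

View pics/t6c.png

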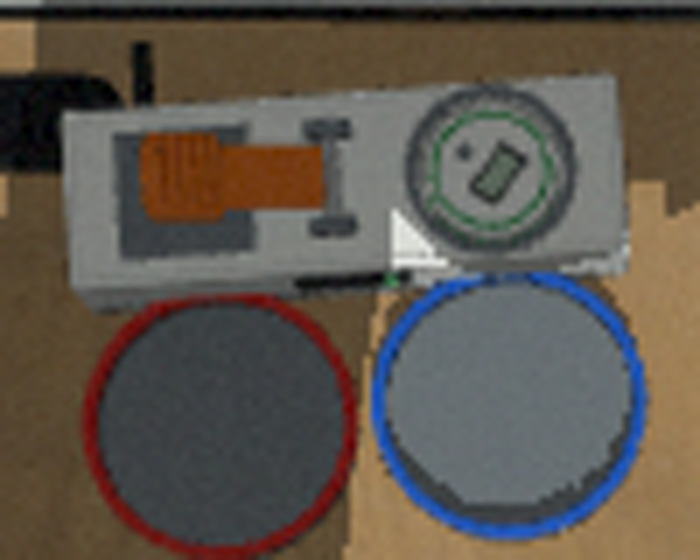

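View pics/s6.png

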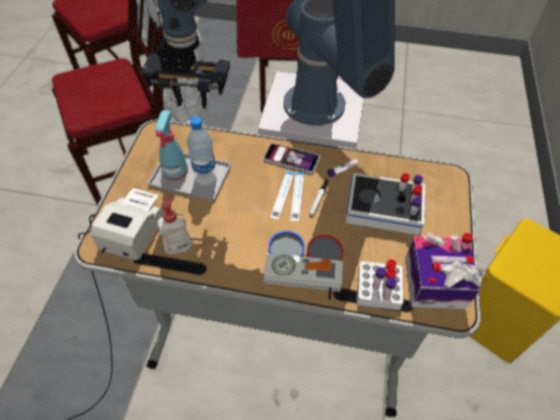

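```bash
python3 - <<'E'
from h import *
print(planepix('top',225.9,145.3,.071),planepix('top',270.3,144.3,.046))
E
```

```text
[0.6456 0.1222 0.071 ] [0.6539 0.0206 0.046 ]
```

Call:
arm_command([
  {"translation":[-0.5,0.6,0],"dr":[0,0,0],"jaw":1},
  {"translation":[-0.7,0.9,0],"dr":[0,0,0],"jaw":1},
  {"translation":[-0.7,0.9,0],"dr":[0,0,0],"jaw":1},
  {"translation":[-0.7,0.9,0],"dr":[0,0,0],"jaw":1},
  {"translation":[-0.7,0.9,0],"dr":[0,0,0],"jaw":1},
  {"translation":[-0.7,0.9,0],"dr":[0,0,0],"jaw":1},
  {"translation":[-0.7,0.9,0.2],"dr":[0,0,0],"jaw":1},
  {"translation":[-0.7,0.9,0.3],"dr":[0,0,0],"jaw":1},
  {"translation":[-0.7,0.9,0.4],"dr":[0,0,0],"jaw":1},
  {"translation":[-0.7,0.9,0.5],"dr":[0,0,0],"jaw":1},
  {"translation":[-0.7,0.9,0.6],"dr":[0,0,0],"jaw":1},
  {"translation":[-0.7,0.9,0.6],"dr":[0,0,0],"jaw":1},
])

```text
time_s: 20.08
position: [0.5796, 0.0166, 0.2173]
tcp_rot: [[-0.998, -0.061, -0.003], [-0.061, 0.998, 0.0], [0.003, 0.001, -1.0]]
force: [0.6, -0.9, 0.0]
opening: 0.006
```

Call:
arm_command([
  {"translation":[-0.7,0.9,0.6],"dr":[0,0,0],"jaw":1},
  {"translation":[-0.7,0.9,0.6],"dr":[0,0,0],"jaw":1},
  {"translation":[-0.7,0.9,0.6],"dr":[0,0,0],"jaw":1},
  {"translation":[-0.5,0.6,0.6],"dr":[0,0,0],"jaw":1},
  {"translation":[-0.3,0.4,0.5],"dr":[0,0,0],"jaw":1},
  {"translation":[0,0,0],"dr":[0,0,0],"jaw":1},
  {"translation":[0,0,0],"dr":[0,0,0],"jaw":1},
  {"translation":[0,0,0],"dr":[0,0,0],"jaw":1},
])

```text
time_s: 20.75
position: [0.6458, 0.1112, 0.1466]
tcp_rot: [[-0.998, -0.061, -0.002], [-0.061, 0.998, -0.0], [0.002, -0.0, -1.0]]
force: [-0.8, -0.1, 0.2]
opening: 0.006
```

```bash
python3 - <<'E'
from h import *
plan([.647,.122,.061],93.5)
s=read_state();p,d=capture('wrist');cv2.imwrite('pics/w7.png',p[:,:,::-1]);C=wcloud(d,s);x,y,z=C[...,0],C[...,1],C[...,2]
h=cv2.cvtColor(p,cv2.COLOR_RGB2HSV).astype(int)
m=(h[...,0]>3)&(h[...,0]<16)&(h[...,1]>150)&(abs(x-.65)<.06)&(abs(y-.1)<.06)&(z>.045)&(z<.085)
X=C[m];print(m.sum(),cv2.minAreaRect((X[:,:2]*1000).astype(np.float32)))
for b,mm in(('r',((h[...,0]<7)|(h[...,0]>172))&(h[...,1]>120)),('b',(h[...,0]>105)&(h[...,0]<125)&(h[...,1]>110))):
    m=mm&(abs(z-.0187)<.006)&(x>.5)&(x<.65)&(abs(y-(.115 if b=='r' else .016))<.06);print(b,m.sum(),circ(C[m]))
E
```

```text
t 20.75 pos [0.6458 0.1112 0.1466] yaw 93.48500283460643 open 0.5 F [-0.7793 -0.083   0.1687]
tool shift units [-0.0787  0.4279  3.4225]
turn units [-0.0034 -0.0174 -0.0025]  then shift [-0.0725  0.4267  3.4228]
2187 ((650.3162841796875, 105.40306854248047), (27.770959854125977, 57.63090133666992), 6.21828556060791)
r 1698 (array([0.5753, 0.1145]), np.float64(0.04479151427609588))
b 1515 (array([0.5828, 0.0156]), np.float64(0.04477045189746292))
```

View pics/w7.png

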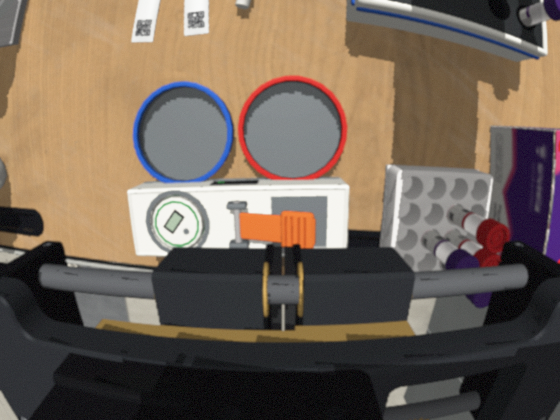

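Call:
arm_command([
  {"translation":[-0.1,0.43,0.4],"dr":[0,0,0],"jaw":1},
  {"translation":[0,0,0.6],"dr":[0,0,0],"jaw":1},
  {"translation":[0,0,0.6],"dr":[0,0,0],"jaw":1},
  {"translation":[0,0,0.5],"dr":[0,0,0],"jaw":1},
  {"translation":[0,0,0.3],"dr":[0,0,0],"jaw":1},
  {"translation":[0,0,0.2],"dr":[0,0,0],"jaw":1},
  {"translation":[0,0,0.2],"dr":[0,0,0],"jaw":1},
  {"translation":[0,0,0.15],"dr":[0,0,0],"jaw":1},
  {"translation":[0,0,0.15],"dr":[0,0,0],"jaw":1},
  {"translation":[0,0,0],"dr":[0,0,0],"jaw":1},
])

```text
time_s: 21.63
position: [0.649, 0.1235, 0.0701]
tcp_rot: [[-0.998, -0.061, 0.001], [-0.061, 0.998, 0.001], [-0.002, 0.001, -1.0]]
force: [0.7, 0.3, 1.4]
opening: 0.006
```

Call:
arm_command([
  {"translation":[0,0,0.1],"dr":[0,0,0],"jaw":1},
  {"translation":[0,0,0.1],"dr":[0,0,0],"jaw":1},
  {"translation":[0,0,0],"dr":[0,0,0],"jaw":1},
])

```text
time_s: 21.88
position: [0.6492, 0.1235, 0.065]
tcp_rot: [[-0.998, -0.061, 0.002], [-0.061, 0.998, 0.001], [-0.002, 0.001, -1.0]]
force: [-0.7, 2.1, 3.2]
opening: 0.008
```

Call:
arm_command([
  {"translation":[0,0,0.06],"dr":[0,0,0],"jaw":1},
  {"translation":[0,0,0.04],"dr":[0,0,0],"jaw":1},
  {"translation":[0,0,0],"dr":[0,0,0],"jaw":1},
])

```text
time_s: 22.13
position: [0.6493, 0.1233, 0.0632]
tcp_rot: [[-0.998, -0.061, 0.002], [-0.061, 0.998, 0.001], [-0.002, 0.001, -1.0]]
force: [-0.9, 3.6, 8.0]
opening: 0.003
```

Call:
arm_command([
  {"translation":[0,0,0.05],"dr":[0,0,0],"jaw":1},
  {"translation":[0,0,0.03],"dr":[0,0,0],"jaw":1},
  {"translation":[0,0,0],"dr":[0,0,0],"jaw":1},
  {"translation":[0,0,0],"dr":[0,0,0],"jaw":1},
])

```text
time_s: 22.47
position: [0.6494, 0.1233, 0.0629]
tcp_rot: [[-0.998, -0.061, 0.002], [-0.061, 0.998, 0.001], [-0.003, 0.001, -1.0]]
force: [-2.9, 4.2, 15.0]
opening: 0.002
```

Call:
arm_command([
  {"translation":[0,0,-0.4],"dr":[0,0,0],"jaw":1},
  {"translation":[0,0,-0.8],"dr":[0,0,0],"jaw":0},
  {"translation":[0,0,-0.8],"dr":[0,0,0],"jaw":0},
  {"translation":[0,0,-0.8],"dr":[0,0,0],"jaw":0},
  {"translation":[0,0,-0.8],"dr":[0,0,0.9],"jaw":0},
  {"translation":[0,0,-0.8],"dr":[0,0,1],"jaw":0},
  {"translation":[0,0,-0.5],"dr":[0,0,1],"jaw":0},
  {"translation":[0,0,0],"dr":[0,0,1],"jaw":0},
  {"translation":[0,0,0],"dr":[0,0,1],"jaw":0},
  {"translation":[0,0,0],"dr":[0,0,1],"jaw":0},
  {"translation":[0,0,0],"dr":[0,0,1],"jaw":0},
  {"translation":[0,0,0],"dr":[0,0,1],"jaw":0},
])

```text
time_s: 23.47
position: [0.6482, 0.1216, 0.1818]
tcp_rot: [[-0.717, 0.697, -0.001], [0.697, 0.717, -0.002], [-0.001, -0.002, -1.0]]
force: [0.1, -1.3, 0.2]
opening: 0.758
```

Call:
arm_command([
  {"translation":[0,0,0],"dr":[0,0,1],"jaw":0},
  {"translation":[0,0,0],"dr":[0,0,1],"jaw":0},
  {"translation":[0,0,0],"dr":[0,0,1],"jaw":0},
  {"translation":[0,0,0],"dr":[0,0,1],"jaw":0},
  {"translation":[0,0,0],"dr":[0,0,1],"jaw":0},
  {"translation":[0,0,0],"dr":[0,0,1],"jaw":0},
  {"translation":[0,0,0],"dr":[0,0,0],"jaw":0},
  {"translation":[0,0,0],"dr":[0,0,0],"jaw":0},
])

```text
time_s: 24.13
position: [0.6483, 0.122, 0.182]
tcp_rot: [[-0.178, 0.984, -0.001], [0.984, 0.178, -0.001], [-0.001, -0.001, -1.0]]
force: [1.0, -0.5, 1.0]
opening: 1.001
```

```bash
python3 - <<'E'
from h import *
plan([.656,.0195,.15],4.3)
s=read_state();p,d=capture('wrist');cv2.imwrite('pics/w8.png',p[:,:,::-1]);C=wcloud(d,s);x,y,z=C[...,0],C[...,1],C[...,2]
m=(z>.056)&(z<.068)&(abs(x-.655)<.05)&(abs(y-.02)<.04);X=C[m];print('logger w',len(X),X.mean(0),cv2.minEnclosingCircle((X[:,:2]*1000).astype(np.float32)))
for n in('top','side'):
    p,d=capture(n);cv2.imwrite(f'pics/{n}8.png',p[:,:,::-1]);C=cloud(n,d);x,y,z=C[...,0],C[...,1],C[...,2]
    m=(z>.056)&(z<.068)&(abs(x-.655)<.05)&(abs(y-.02)<.04);X=C[m];print(n,len(X))
    if len(X):print(X.mean(0),cv2.minEnclosingCircle((X[:,:2]*1000).astype(np.float32)))
E
```

```text
t 24.13 pos [0.6483 0.122  0.182 ] yaw 10.239890171236526 open 87.0 F [ 0.9592 -0.5003  0.9885]
tool shift units [-4.0869 -0.4237  1.283 ]
turn units [-0.0107  0.0099  0.99  ]  then shift [-4.1102  0.0001  1.2785]
logger w 887 [0.6585 0.0151 0.062 ] ((657.7542114257812, 20.504150390625), 22.889039993286133)
top 302
[0.6544 0.0221 0.0616] ((655.1267700195312, 21.849397659301758), 23.143327713012695)
side 250
[0.66   0.0186 0.0617] ((658.9242553710938, 17.985172271728516), 23.61837387084961)
```

View pics/w8.png

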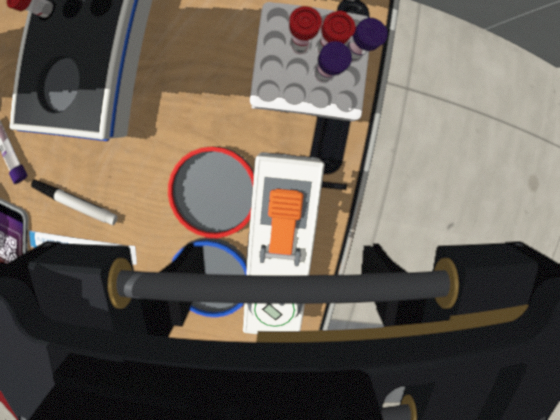

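Call:
arm_command([
  {"translation":[0,0,0],"dr":[0,0,0.99],"jaw":0},
  {"translation":[-0.3,0,0],"dr":[0,0,0],"jaw":0},
  {"translation":[-0.7,0,0],"dr":[0,0,0],"jaw":0},
  {"translation":[-0.8,0,0],"dr":[0,0,0],"jaw":0},
  {"translation":[-0.8,0,0.3],"dr":[0,0,0],"jaw":0},
  {"translation":[-0.8,0,0.5],"dr":[0,0,0],"jaw":0},
  {"translation":[-0.5,0,0.5],"dr":[0,0,0],"jaw":0},
  {"translation":[-0.2,0,0.5],"dr":[0,0,0],"jaw":0},
  {"translation":[0,0,0.5],"dr":[0,0,0],"jaw":0},
  {"translation":[0,0,0.5],"dr":[0,0,0],"jaw":0},
  {"translation":[0,0,0],"dr":[0,0,0],"jaw":0},
  {"translation":[0,0,0],"dr":[0,0,0],"jaw":0},
])

```text
time_s: 25.28
position: [0.655, 0.0218, 0.1111]
tcp_rot: [[-0.074, 0.997, -0.003], [0.997, 0.074, 0.001], [0.001, -0.003, -1.0]]
force: [1.0, 0.5, 0.3]
opening: 1.002
```

```bash
python3 - <<'E'
from h import *
plan([.657,.020,.058],4.3)
E
```

```text
t 25.28 pos [0.655  0.0218 0.1111] yaw 4.249723967714851 open 87.2 F [0.9549 0.5455 0.3385]
tool shift units [-0.0789  0.0807  2.1245]
turn units [-0.0267 -0.0082 -0.0084]  then shift [-0.0772  0.0747  2.1248]
```

Call:
arm_command([
  {"translation":[-0.08,0.08,0.3],"dr":[0,0,0],"jaw":0},
  {"translation":[0,0,0.5],"dr":[0,0,0],"jaw":0},
  {"translation":[0,0,0.5],"dr":[0,0,0],"jaw":0},
  {"translation":[0,0,0.4],"dr":[0,0,0],"jaw":0},
  {"translation":[0,0,0.25],"dr":[0,0,0],"jaw":0},
  {"translation":[0,0,0.1],"dr":[0,0,0],"jaw":0},
  {"translation":[0,0,0],"dr":[0,0,0],"jaw":0},
  {"translation":[0,0,0],"dr":[0,0,0],"jaw":0},
])

```text
time_s: 25.95
position: [0.6582, 0.0187, 0.0612]
tcp_rot: [[-0.072, 0.997, 0.0], [0.997, 0.072, 0.0], [0.0, 0.0, -1.0]]
force: [0.0, -0.4, 0.4]
opening: 0.995
```

Call:
arm_command([
  {"translation":[0,0,0.1],"dr":[0,0,0],"jaw":0},
  {"translation":[0,0,0],"dr":[0,0,0],"jaw":1},
  {"translation":[0,0,0],"dr":[0,0,0],"jaw":1},
  {"translation":[0,0,0],"dr":[0,0,0],"jaw":1},
  {"translation":[0,0,0],"dr":[0,0,0],"jaw":1},
  {"translation":[0,0,0],"dr":[0,0,0],"jaw":1},
  {"translation":[0,0,0],"dr":[0,0,0],"jaw":1},
  {"translation":[0,0,0],"dr":[0,0,0],"jaw":1},
])

```text
time_s: 26.62
position: [0.6581, 0.0187, 0.0588]
tcp_rot: [[-0.072, 0.997, 0.0], [0.997, 0.072, -0.0], [-0.0, 0.0, -1.0]]
force: [0.1, -0.2, 0.9]
opening: 0.552
```

Call:
arm_command([
  {"translation":[0,0,-0.2],"dr":[0,0,0],"jaw":1},
  {"translation":[0,0,-0.4],"dr":[0,0,0],"jaw":1},
  {"translation":[0,0,-0.6],"dr":[0,0,0],"jaw":1},
  {"translation":[0,0,-0.8],"dr":[0,0,0],"jaw":1},
  {"translation":[0,0,-0.8],"dr":[0,0,0],"jaw":1},
  {"translation":[0,0,-0.4],"dr":[0,0,0],"jaw":1},
  {"translation":[0.2,-0.3,0],"dr":[0,0,0],"jaw":1},
  {"translation":[0.3,-0.6,0],"dr":[0,0,0],"jaw":1},
  {"translation":[0.5,-0.7,0],"dr":[0,0,0],"jaw":1},
  {"translation":[0.5,-0.7,0],"dr":[0,0,0],"jaw":1},
  {"translation":[0.5,-0.7,0],"dr":[0,0,0],"jaw":1},
  {"translation":[0.5,-0.7,0],"dr":[0,0,0],"jaw":1},
])

```text
time_s: 27.62
position: [0.5588, 0.0751, 0.1379]
tcp_rot: [[-0.072, 0.997, -0.003], [0.997, 0.072, 0.0], [0.0, -0.003, -1.0]]
force: [0.4, -0.8, -1.0]
opening: 0.516
```

Call:
arm_command([
  {"translation":[0.5,-0.7,0],"dr":[0,0,0],"jaw":1},
  {"translation":[0.5,-0.7,0],"dr":[0,0,0],"jaw":1},
  {"translation":[0.5,-0.7,0],"dr":[0,0,0],"jaw":1},
  {"translation":[0.5,-0.7,0],"dr":[0,0,0],"jaw":1},
  {"translation":[0.5,-0.7,0],"dr":[0,0,0],"jaw":1},
  {"translation":[0.5,-0.7,0],"dr":[0,0,0],"jaw":1},
  {"translation":[0.5,-0.7,0],"dr":[0,0,0],"jaw":1},
  {"translation":[0.4,-0.6,0],"dr":[0,0,0],"jaw":1},
  {"translation":[0.2,-0.4,0],"dr":[0,0,0],"jaw":1},
  {"translation":[0,0,0],"dr":[0,0,0],"jaw":1},
  {"translation":[0,0,0],"dr":[0,0,0],"jaw":1},
])

```text
time_s: 28.53
position: [0.4065, 0.166, 0.1387]
tcp_rot: [[-0.073, 0.997, 0.0], [0.997, 0.073, -0.0], [-0.0, 0.0, -1.0]]
force: [0.7, 0.2, -0.2]
opening: 0.519
```

```bash
python3 - <<'E'
from h import *
plan([.398,.208,.0625],4.3)
s=read_state();p,d=capture('wrist');cv2.imwrite('pics/w9.png',p[:,:,::-1])
E
```

```text
t 28.53 pos [0.4065 0.166  0.1387] yaw 4.213096116248236 open 45.2 F [ 0.6675  0.2222 -0.2308]
tool shift units [ 1.7022 -0.2163  3.0482]
turn units [ 0.0019  0.0017 -0.0145]  then shift [ 1.702  -0.2131  3.0485]
```

View pics/w9.png

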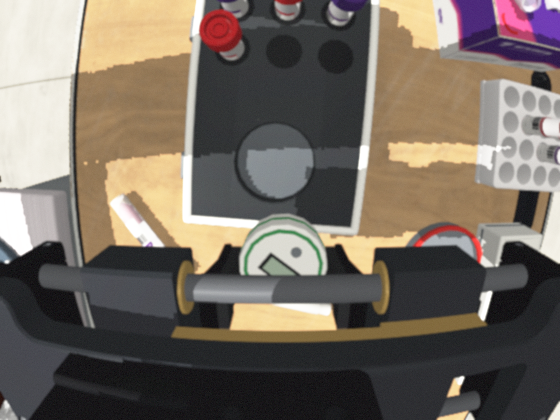

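```bash
python3 - <<'E'
from h import *
s=read_state();p,d=capture('wrist');C=wcloud(d,s);x,y,z=C[...,0],C[...,1],C[...,2]
m=(abs(z-.0405)<.005)&(abs(x-.397)<.04)&(abs(y-.208)<.04);X=C[m];print(len(X),X.mean(0),X.min(0),X.max(0),cv2.minEnclosingCircle((X[:,:2]*1000).astype(np.float32)))
m=(z>.11)&(z<.155)&(abs(x-.407)<.03)&(abs(y-.18)<.03);X=C[m];print('lg',len(X),X.mean(0),X.min(0),X.max(0))
print(C[225,285],C[240,250],C[240,325])
E
```

```text
4712 [0.3971 0.2099 0.0405] [0.3671 0.1798 0.0375] [0.4271 0.2403 0.0455] ((397.0826110839844, 209.97332763671875), 30.284318923950195)
lg 5197 [0.4068 0.1767 0.1405] [0.377  0.1598 0.1206] [0.437 0.191 0.155]
[0.407  0.1897 0.1411] [0.3902 0.1806 0.1411] [ 0.4511  0.1336 -0.0004]
```

Call:
arm_command([
  {"translation":[0.3,-0.05,0],"dr":[0,0,0],"jaw":1},
  {"translation":[0.5,-0.1,0],"dr":[0,0,0],"jaw":1},
  {"translation":[0.5,-0.1,0],"dr":[0,0,0],"jaw":1},
  {"translation":[0.3,0,0],"dr":[0,0,0],"jaw":1},
  {"translation":[0.1,0,0.3],"dr":[0,0,0],"jaw":1},
  {"translation":[0,0,0.6],"dr":[0,0,0],"jaw":1},
  {"translation":[0,0,0.6],"dr":[0,0,0],"jaw":1},
  {"translation":[0,0,0.6],"dr":[0,0,0],"jaw":1},
  {"translation":[0,0,0.3],"dr":[0,0,0],"jaw":1},
  {"translation":[0,0,0.1],"dr":[0,0,0],"jaw":1},
  {"translation":[0,0,0],"dr":[0,0,0],"jaw":1},
  {"translation":[0,0,0],"dr":[0,0,0],"jaw":1},
])

```text
time_s: 29.63
position: [0.3979, 0.2078, 0.0764]
tcp_rot: [[-0.072, 0.997, 0.0], [0.997, 0.072, 0.0], [0.0, 0.0, -1.0]]
force: [-0.0, -0.2, 0.2]
opening: 0.518
```

```bash
python3 - <<'E'
from h import *
plan([.397,.208,.063],4.3)
E
```

```text
t 29.63 pos [0.3979 0.2078 0.0764] yaw 4.141644331664878 open 45.1 F [-0.042  -0.1858  0.1512]
tool shift units [ 0.0112 -0.0339  0.5358]
turn units [ 0.0042 -0.0004 -0.0264]  then shift [ 0.0113 -0.0336  0.5358]
```

Call:
arm_command([
  {"translation":[0,-0.03,0.2],"dr":[0,0,0],"jaw":1},
  {"translation":[0,0,0.2],"dr":[0,0,0],"jaw":1},
  {"translation":[0,0,0.13],"dr":[0,0,0],"jaw":1},
  {"translation":[0,0,0],"dr":[0,0,0],"jaw":1},
  {"translation":[0,0,0],"dr":[0,0,0],"jaw":1},
])

```text
time_s: 30.05
position: [0.3966, 0.2077, 0.0629]
tcp_rot: [[-0.072, 0.997, -0.0], [0.997, 0.072, -0.0], [-0.0, -0.0, -1.0]]
force: [-0.2, 0.1, -1.4]
opening: 0.518
```

Call:
arm_command([
  {"translation":[0,0,0],"dr":[0,0,0],"jaw":0.2},
  {"translation":[0,0,0],"dr":[0,0,0],"jaw":0.2},
  {"translation":[0,0,0],"dr":[0,0,0],"jaw":0.2},
  {"translation":[0,0,0],"dr":[0,0,0],"jaw":0.2},
  {"translation":[0,0,-0.3],"dr":[0,0,0],"jaw":0.2},
  {"translation":[0,0,-0.6],"dr":[0,0,0],"jaw":0.2},
  {"translation":[0,0,-0.8],"dr":[0,0,0],"jaw":0.2},
  {"translation":[0,0,-0.8],"dr":[0,0,0],"jaw":0.2},
  {"translation":[0,0,-0.8],"dr":[0,0,0],"jaw":0.2},
  {"translation":[-0.5,0,-0.8],"dr":[0,0,0],"jaw":0.2},
  {"translation":[-0.8,0,-0.8],"dr":[0,0,0],"jaw":0.2},
  {"translation":[-0.8,0,-0.8],"dr":[0,0,0],"jaw":0.2},
])

```text
time_s: 31.05
position: [0.4001, 0.1551, 0.2071]
tcp_rot: [[-0.074, 0.997, 0.001], [0.997, 0.074, 0.0], [-0.0, 0.001, -1.0]]
force: [1.1, 0.3, 0.1]
opening: 0.8
```

```bash
python3 - <<'E'
from h import *
plan([.391,-.26,.31],93.5)
s=read_state();p,d=capture('wrist');cv2.imwrite('pics/w10.png',p[:,:,::-1]);C=wcloud(d,s);x,y,z=C[...,0],C[...,1],C[...,2]
m=(z>.057)&(z<.07)&(abs(x-.397)<.03)&(abs(y-.21)<.03);X=C[m];print(len(X),X.mean(0),np.percentile(X[:,2],[5,95]),cv2.minEnclosingCircle((X[:,:2]*1000).astype(np.float32)))
A=np.c_[X[:,:2],np.ones(len(X))];print(np.linalg.lstsq(A,X[:,2],rcond=None)[0])
E
```

```text
t 31.05 pos [0.4001 0.1551 0.2071] yaw 4.258604176107756 open 69.6 F [1.1422 0.2507 0.1411]
tool shift units [-16.5315  -1.5922  -4.1169]
turn units [  0.0044   0.0045 -14.8736]  then shift [  1.3756 -16.5511  -4.116 ]
1870 [0.3969 0.2097 0.062 ] [0.0607 0.0633] ((396.6255187988281, 209.4111785888672), 23.13181495666504)
[-0.0042  0.0016  0.0634]
```

View pics/w10.png

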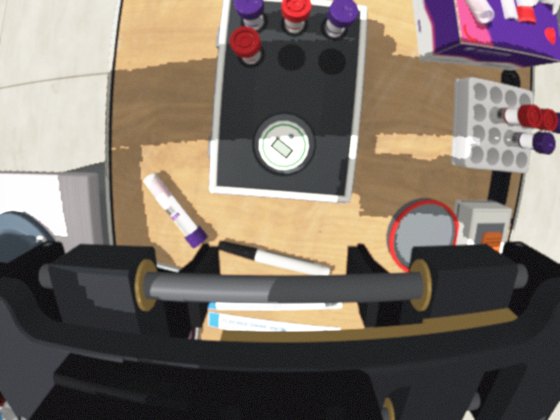

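Call:
arm_command([
  {"translation":[0,0,-0.5],"dr":[0,0,-0.99],"jaw":0.4},
  {"translation":[0,0,-0.5],"dr":[0,0,-0.99],"jaw":0.4},
  {"translation":[0,0,-0.5],"dr":[0,0,-0.99],"jaw":0.4},
  {"translation":[0,0,-0.5],"dr":[0,0,-0.99],"jaw":0.4},
  {"translation":[0,0,-0.5],"dr":[0,0,-0.99],"jaw":0.4},
  {"translation":[0,0,-0.5],"dr":[0,0,-0.99],"jaw":0.4},
  {"translation":[0,0,-0.5],"dr":[0,0,-0.99],"jaw":0.4},
  {"translation":[0,0,-0.5],"dr":[0,0,-0.99],"jaw":0.4},
  {"translation":[0,0,-0.3],"dr":[0,0,-0.99],"jaw":0.4},
  {"translation":[0,0,0],"dr":[0,0,-0.99],"jaw":0.4},
  {"translation":[0,0,0],"dr":[0,0,-0.99],"jaw":0.4},
  {"translation":[0,0,0],"dr":[0,0,-0.99],"jaw":0.4},
])

```text
time_s: 32.1
position: [0.4, 0.1555, 0.3134]
tcp_rot: [[-0.969, 0.247, 0.0], [0.247, 0.969, 0.0], [-0.0, 0.0, -1.0]]
force: [0.1, 0.2, -0.5]
opening: 0.602
```

Call:
arm_command([
  {"translation":[0,0,0],"dr":[0,0,-0.99],"jaw":0.4},
  {"translation":[0,0,0],"dr":[0,0,-0.99],"jaw":0.4},
  {"translation":[0,0,0],"dr":[0,0,-0.99],"jaw":0.4},
  {"translation":[0,-0.5,0],"dr":[0,0,0],"jaw":0.4},
  {"translation":[0,-0.9,0],"dr":[0,0,0],"jaw":0.4},
  {"translation":[0.1,-0.9,0],"dr":[0,0,0],"jaw":0.4},
  {"translation":[0.1,-0.9,0],"dr":[0,0,0],"jaw":0.4},
  {"translation":[0.1,-0.9,0],"dr":[0,0,0],"jaw":0.4},
  {"translation":[0.1,-0.9,0],"dr":[0,0,0],"jaw":0.4},
  {"translation":[0.1,-0.9,0],"dr":[0,0,0],"jaw":0.4},
  {"translation":[0.1,-0.9,0],"dr":[0,0,0],"jaw":0.4},
  {"translation":[0.1,-0.9,0],"dr":[0,0,0],"jaw":0.4},
])

```text
time_s: 33.1
position: [0.3933, -0.0385, 0.3132]
tcp_rot: [[-0.998, -0.057, 0.0], [-0.057, 0.998, 0.0], [-0.0, 0.0, -1.0]]
force: [-0.0, 0.4, -0.2]
opening: 0.602
```

```bash
python3 - <<'E'
from h import *
plan([.3915,-.2595,.31],93.5)
E
```

```text
t 33.1 pos [ 0.3933 -0.0385  0.3132] yaw 93.25160832892219 open 52.4 F [-0.0066  0.4331 -0.2162]
tool shift units [ 0.5746 -8.8223  0.1286]
turn units [ 0.0011  0.0016 -0.0414]  then shift [ 0.6128 -8.8197  0.1297]
```

Call:
arm_command([
  {"translation":[0.05,-0.9,0],"dr":[0,0,-0.04],"jaw":0.4},
  {"translation":[0.05,-0.9,0],"dr":[0,0,0],"jaw":0.4},
  {"translation":[0.05,-0.9,0],"dr":[0,0,0],"jaw":0.4},
  {"translation":[0.05,-0.9,0],"dr":[0,0,0],"jaw":0.4},
  {"translation":[0.05,-0.9,0],"dr":[0,0,0],"jaw":0.4},
  {"translation":[0.05,-0.9,0],"dr":[0,0,0],"jaw":0.4},
  {"translation":[0.05,-0.9,0],"dr":[0,0,0],"jaw":0.4},
  {"translation":[0,-0.9,0],"dr":[0,0,0],"jaw":0.4},
  {"translation":[0,-0.6,0],"dr":[0,0,0],"jaw":0.4},
  {"translation":[0,-0.2,0],"dr":[0,0,0],"jaw":0.4},
  {"translation":[0,0,0],"dr":[0,0,0],"jaw":0.4},
  {"translation":[0,0,0],"dr":[0,0,0],"jaw":0.4},
])

```text
time_s: 34.1
position: [0.397, -0.2369, 0.3128]
tcp_rot: [[-0.998, -0.061, -0.001], [-0.061, 0.998, 0.001], [0.001, 0.002, -1.0]]
force: [0.6, 0.3, 1.1]
opening: 0.601
```

```bash
python3 - <<'E'
from h import *
plan([.3915,-.2595,.205],93.5)
s=read_state();p,d=capture('wrist');cv2.imwrite('pics/w11.png',p[:,:,::-1]);C=wcloud(d,s);x,y,z=C[...,0],C[...,1],C[...,2]
m=(z>.222)&(z<.242)&(abs(y+.26)<.03)&(abs(x-.39)<.04);X=C[m];print(m.sum(),X.mean(0),cv2.minAreaRect((X[:,:2]*1000).astype(np.float32)))
E
```

```text
t 34.1 pos [ 0.397  -0.2369  0.3128] yaw 93.48864089828118 open 52.3 F [0.5833 0.2558 1.1469]
tool shift units [ 0.2715 -0.8938  4.3127]
turn units [ 0.0144 -0.0055 -0.0019]  then shift [ 0.2741 -0.8872  4.3139]
1192 [ 0.3909 -0.2601  0.2301] ((391.68310546875, -260.6407470703125), (28.954065322875977, 29.395959854125977), 6.070469379425049)
```

View pics/w11.png

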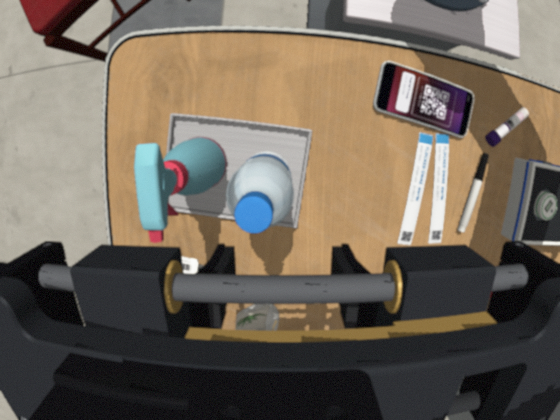

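Cap at (255,212) → (0.391, −0.260), where it was left. Align, descend, grip.

Call:
arm_command([
  {"translation":[0.1,-0.4,0],"dr":[0,0,0],"jaw":0.4},
  {"translation":[0.1,-0.4,0],"dr":[0,0,0],"jaw":0.4},
  {"translation":[0.03,-0.1,0.4],"dr":[0,0,0],"jaw":0.4},
  {"translation":[0,0,0.7],"dr":[0,0,0],"jaw":0.4},
  {"translation":[0,0,0.7],"dr":[0,0,0],"jaw":0.4},
  {"translation":[0,0,0.7],"dr":[0,0,0],"jaw":0.4},
  {"translation":[0,0,0.7],"dr":[0,0,0],"jaw":0.4},
  {"translation":[0,0,0.6],"dr":[0,0,0],"jaw":0.4},
  {"translation":[0,0,0.3],"dr":[0,0,0],"jaw":0.4},
  {"translation":[0,0,0.1],"dr":[0,0,0],"jaw":0.4},
  {"translation":[0,0,0],"dr":[0,0,0],"jaw":0.4},
  {"translation":[0,0,0],"dr":[0,0,0],"jaw":0.4},
])

```text
time_s: 35.15
position: [0.3934, -0.2614, 0.2087]
tcp_rot: [[-0.998, -0.061, 0.001], [-0.061, 0.998, -0.001], [-0.001, -0.001, -1.0]]
force: [-0.2, 0.0, -0.3]
opening: 0.602
```

Call:
arm_command([
  {"translation":[0,0,0],"dr":[0,0,0],"jaw":0.4},
  {"translation":[0,0,0],"dr":[0,0,0],"jaw":1},
  {"translation":[0,0,0],"dr":[0,0,0],"jaw":1},
  {"translation":[0,0,0],"dr":[0,0,0],"jaw":1},
  {"translation":[0,0,0],"dr":[0,0,0],"jaw":1},
  {"translation":[0,0,0],"dr":[0,0,0],"jaw":1},
  {"translation":[0,0,0],"dr":[0,0,0],"jaw":1},
  {"translation":[0,0,0],"dr":[0,0,0],"jaw":1},
])

```text
time_s: 35.82
position: [0.393, -0.2605, 0.2082]
tcp_rot: [[-0.998, -0.061, 0.0], [-0.061, 0.998, 0.0], [-0.0, 0.0, -1.0]]
force: [0.3, 1.0, 3.0]
opening: 0.338
```

Call:
arm_command([
  {"translation":[0,0,-0.2],"dr":[0,0,0],"jaw":1},
  {"translation":[0,0,-0.4],"dr":[0,0,0],"jaw":1},
  {"translation":[0,0,-0.4],"dr":[0,0,0],"jaw":1},
  {"translation":[0,0,-0.4],"dr":[0,0,0],"jaw":1},
  {"translation":[0,0,-0.1],"dr":[0,0,0],"jaw":1},
  {"translation":[-0.1,0.2,0],"dr":[0,0,0],"jaw":1},
  {"translation":[-0.3,0.4,0],"dr":[0,0,0],"jaw":1},
  {"translation":[-0.4,0.5,0],"dr":[0,0,0],"jaw":1},
  {"translation":[-0.5,0.6,0],"dr":[0,0,0],"jaw":1},
  {"translation":[-0.5,0.6,0],"dr":[0,0,0],"jaw":1},
  {"translation":[-0.5,0.6,0],"dr":[0,0,0],"jaw":1},
  {"translation":[-0.5,0.6,0],"dr":[0,0,0],"jaw":1},
])

```text
time_s: 36.82
position: [0.4571, -0.1674, 0.2442]
tcp_rot: [[-0.998, -0.061, -0.003], [-0.061, 0.998, 0.002], [0.003, 0.002, -1.0]]
force: [0.2, -0.5, -5.9]
opening: 0.339
```

Call:
arm_command([
  {"translation":[-0.5,0.6,0],"dr":[0,0,0],"jaw":1},
  {"translation":[-0.5,0.6,0],"dr":[0,0,0],"jaw":1},
  {"translation":[-0.5,0.6,0],"dr":[0,0,0],"jaw":1},
  {"translation":[-0.5,0.6,0],"dr":[0,0,0],"jaw":1},
  {"translation":[-0.5,0.6,0],"dr":[0,0,0],"jaw":1},
  {"translation":[-0.5,0.6,0],"dr":[0,0,0],"jaw":1},
  {"translation":[-0.5,0.6,0],"dr":[0,0,0],"jaw":1},
  {"translation":[-0.5,0.6,0],"dr":[0,0,0],"jaw":1},
  {"translation":[-0.4,0.5,0],"dr":[0,0,0],"jaw":1},
  {"translation":[-0.2,0.3,0],"dr":[0,0,0],"jaw":1},
  {"translation":[0,0,0],"dr":[0,0,0],"jaw":1},
  {"translation":[0,0,0],"dr":[0,0,0],"jaw":1},
])

```text
time_s: 37.82
position: [0.5626, -0.0221, 0.2445]
tcp_rot: [[-0.998, -0.062, -0.003], [-0.062, 0.998, -0.0], [0.003, -0.0, -1.0]]
force: [-0.8, -0.6, -6.5]
opening: 0.336
```

```bash
python3 - <<'E'
from h import *
plan([.5835,.0155,.2092],93.5)
E
```

```text
t 37.82 pos [ 0.5626 -0.0221  0.2445] yaw 93.5820336371807 open 29.2 F [-0.775  -0.574  -6.5298]
tool shift units [-0.932   1.4504  1.4074]
turn units [-0.0018 -0.0311  0.0137]  then shift [-0.9253  1.4515  1.4106]
```

Call:
arm_command([
  {"translation":[-0.2,0.35,0],"dr":[0,0,0],"jaw":1},
  {"translation":[-0.35,0.5,0],"dr":[0,0,0],"jaw":1},
  {"translation":[-0.25,0.4,0],"dr":[0,0,0],"jaw":1},
  {"translation":[-0.12,0.2,0],"dr":[0,0,0],"jaw":1},
  {"translation":[0,0,0],"dr":[0,0,0],"jaw":1},
  {"translation":[0,0,0],"dr":[0,0,0],"jaw":1},
  {"translation":[0,0,0],"dr":[0,0,0],"jaw":1},
])

```text
time_s: 38.4
position: [0.5839, 0.0148, 0.2454]
tcp_rot: [[-0.998, -0.061, -0.001], [-0.061, 0.998, -0.001], [0.001, -0.0, -1.0]]
force: [0.8, 0.5, -6.1]
opening: 0.334
```

```bash
python3 - <<'E'
from h import *
plan([.5835,.0155,.2092],93.5)
s=read_state();p,d=capture('wrist');cv2.imwrite('pics/w12.png',p[:,:,::-1])
E
```

```text
t 38.4 pos [0.5839 0.0148 0.2454] yaw 93.4951165143656 open 29.0 F [ 0.8482  0.4872 -6.0619]
tool shift units [0.0124 0.0305 1.4471]
turn units [-0.0046 -0.0114 -0.0008]  then shift [0.0141 0.0298 1.4471]
```

View pics/w12.png

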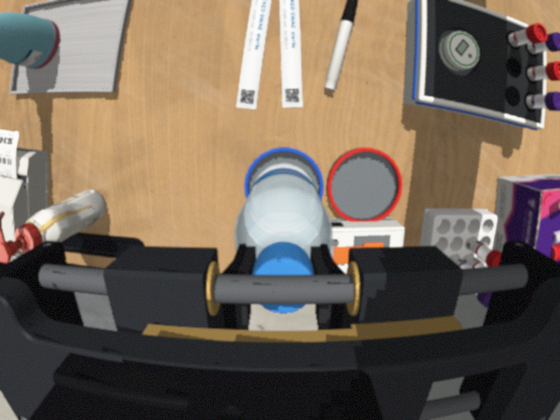

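The bottle hangs over the blue cup (rim at (285,180)), logger sits in the pocket (460,50). Lowering.

Call:
arm_command([
  {"translation":[0,0,0.3],"dr":[0,0,0],"jaw":1},
  {"translation":[0,0,0.4],"dr":[0,0,0],"jaw":1},
  {"translation":[0,0,0.3],"dr":[0,0,0],"jaw":1},
  {"translation":[0,0,0.2],"dr":[0,0,0],"jaw":1},
  {"translation":[0,0,0.1],"dr":[0,0,0],"jaw":1},
  {"translation":[0,0,0],"dr":[0,0,0],"jaw":1},
  {"translation":[0,0,0],"dr":[0,0,0],"jaw":1},
])

```text
time_s: 39.03
position: [0.5845, 0.0151, 0.2128]
tcp_rot: [[-0.998, -0.061, -0.0], [-0.061, 0.998, 0.0], [0.0, 0.0, -1.0]]
force: [0.8, 0.2, -5.2]
opening: 0.338
```

Call:
arm_command([
  {"translation":[0,0,0.05],"dr":[0,0,0],"jaw":1},
  {"translation":[0,0,0.05],"dr":[0,0,0],"jaw":1},
  {"translation":[0,0,0],"dr":[0,0,0],"jaw":1},
  {"translation":[0,0,0],"dr":[0,0,0],"jaw":1},
])

```text
time_s: 39.37
position: [0.5845, 0.0152, 0.2107]
tcp_rot: [[-0.998, -0.061, 0.0], [-0.061, 0.998, -0.0], [-0.0, -0.0, -1.0]]
force: [0.0, -0.3, -5.9]
opening: 0.333
```

Call:
arm_command([
  {"translation":[0,0,0.04],"dr":[0,0,0],"jaw":1},
  {"translation":[0,0,0.04],"dr":[0,0,0],"jaw":1},
  {"translation":[0,0,0],"dr":[0,0,0],"jaw":1},
  {"translation":[0,0,0],"dr":[0,0,0],"jaw":1},
])

```text
time_s: 39.7
position: [0.585, 0.0152, 0.2093]
tcp_rot: [[-0.998, -0.061, 0.002], [-0.061, 0.998, -0.0], [-0.002, -0.0, -1.0]]
force: [0.2, 1.1, -2.1]
opening: 0.335
```

Touching down. Release, rise, and start back to the tray.

Call:
arm_command([
  {"translation":[0,0,0.02],"dr":[0,0,0],"jaw":1},
  {"translation":[0,0,0],"dr":[0,0,0],"jaw":0.4},
  {"translation":[0,0,0],"dr":[0,0,0],"jaw":0.4},
  {"translation":[0,0,0],"dr":[0,0,0],"jaw":0.4},
  {"translation":[0,0,0],"dr":[0,0,0],"jaw":0.4},
  {"translation":[0,0,-0.3],"dr":[0,0,0],"jaw":0.4},
  {"translation":[0,0,-0.7],"dr":[0,0,0],"jaw":0.4},
  {"translation":[0,0,-0.8],"dr":[0,0,0],"jaw":0.4},
  {"translation":[0,0,-0.8],"dr":[0,0,0],"jaw":0.4},
  {"translation":[0,0,-0.8],"dr":[0,0,0],"jaw":0.4},
  {"translation":[0,0,-0.4],"dr":[0,0,0],"jaw":0.4},
  {"translation":[0,0,0],"dr":[0,0,0],"jaw":0.4},
])

```text
time_s: 40.7
position: [0.5861, 0.0149, 0.3062]
tcp_rot: [[-0.998, -0.061, 0.006], [-0.061, 0.998, -0.001], [-0.006, -0.002, -1.0]]
force: [0.2, 0.3, -0.5]
opening: 0.602
```

```bash
python3 - <<'E'
from h import *
plan([.381,-.356,.29],93.5)
s=read_state();p,d=capture('wrist');cv2.imwrite('pics/w13.png',p[:,:,::-1]);C=wcloud(d,s);x,y,z=C[...,0],C[...,1],C[...,2]
m=(z>.222)&(z<.242)&(abs(y-.015)<.03)&(abs(x-.583)<.04);X=C[m];print(m.sum(),X.mean(0))
E
```

```text
t 40.7 pos [0.5861 0.0149 0.3062] yaw 93.49883206070349 open 52.3 F [ 0.1977  0.3449 -0.5175]
tool shift units [  9.0986 -14.3077   0.6128]
turn units [-0.0145  0.0601 -0.0001]  then shift [  9.0948 -14.3085   0.6484]
1292 [0.5828 0.0147 0.231 ]
```

View pics/w13.png

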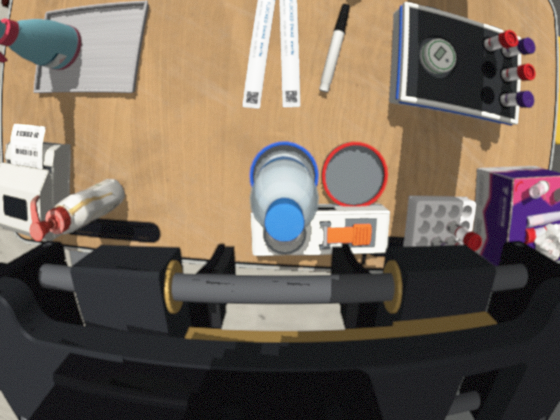

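Water bottle stands at (0.583, 0.015) in the blue cup. Now the sprayer.

Call:
arm_command([
  {"translation":[0.3,-0.5,0],"dr":[0,0,0],"jaw":0.4},
  {"translation":[0.5,-0.8,0],"dr":[0,0,0],"jaw":0.4},
  {"translation":[0.5,-0.8,0],"dr":[0,0,0],"jaw":0.4},
  {"translation":[0.5,-0.8,0],"dr":[0,0,0],"jaw":0.4},
  {"translation":[0.5,-0.8,0],"dr":[0,0,0],"jaw":0.4},
  {"translation":[0.5,-0.8,0],"dr":[0,0,0],"jaw":0.4},
  {"translation":[0.5,-0.8,0],"dr":[0,0,0],"jaw":0.4},
  {"translation":[0.5,-0.8,0],"dr":[0,0,0],"jaw":0.4},
  {"translation":[0.5,-0.8,0],"dr":[0,0,0],"jaw":0.4},
  {"translation":[0.5,-0.8,0],"dr":[0,0,0],"jaw":0.4},
  {"translation":[0.5,-0.8,0],"dr":[0,0,0],"jaw":0.4},
  {"translation":[0.5,-0.8,0],"dr":[0,0,0],"jaw":0.4},
])

```text
time_s: 41.75
position: [0.4516, -0.2265, 0.3013]
tcp_rot: [[-0.998, -0.061, -0.003], [-0.061, 0.998, 0.002], [0.003, 0.002, -1.0]]
force: [0.5, 0.3, 0.4]
opening: 0.601
```

Call:
arm_command([
  {"translation":[0.5,-0.8,0],"dr":[0,0,0],"jaw":0.4},
  {"translation":[0.5,-0.8,0],"dr":[0,0,0],"jaw":0.4},
  {"translation":[0.5,-0.8,0],"dr":[0,0,0],"jaw":0.4},
  {"translation":[0.5,-0.8,0],"dr":[0,0,0],"jaw":0.4},
  {"translation":[0.5,-0.8,0],"dr":[0,0,0],"jaw":0.4},
  {"translation":[0.3,-0.5,0],"dr":[0,0,0],"jaw":0.4},
  {"translation":[0.1,-0.3,0],"dr":[0,0,0],"jaw":0.4},
  {"translation":[0,0,0],"dr":[0,0,0],"jaw":0.4},
  {"translation":[0,0,0],"dr":[0,0,0],"jaw":0.4},
])

```text
time_s: 42.5
position: [0.3882, -0.3495, 0.302]
tcp_rot: [[-0.998, -0.06, -0.001], [-0.06, 0.998, 0.002], [0.001, 0.002, -1.0]]
force: [0.1, -0.7, -0.1]
opening: 0.6
```

```bash
python3 - <<'E'
from h import *
plan([.381,-.356,.187],93.5)
s=read_state();p,d=capture('wrist');cv2.imwrite('pics/w14.png',p[:,:,::-1]);C=wcloud(d,s);x,y,z=C[...,0],C[...,1],C[...,2]
m=(z>.198)&(z<.215)&(abs(y+.356)<.04)&(abs(x-.38)<.09);X=C[m];print(m.sum(),X.mean(0),cv2.minAreaRect((X[:,:2]*1000).astype(np.float32)))
E
```

```text
t 42.5 pos [ 0.3882 -0.3495  0.302 ] yaw 93.43938368903159 open 52.2 F [ 0.1005 -0.7337 -0.0667]
tool shift units [ 0.2995 -0.2551  4.6013]
turn units [ 0.0229 -0.01   -0.0101]  then shift [ 0.3046 -0.2438  4.6016]
2842 [ 0.3817 -0.3564  0.206 ] ((387.57550048828125, -356.2674560546875), (89.9286117553711, 23.059955596923828), 3.703312873840332)
```

Call:
arm_command([
  {"translation":[0.15,-0.12,0],"dr":[0,0,0],"jaw":0.4},
  {"translation":[0.15,-0.12,0.4],"dr":[0,0,0],"jaw":0.4},
  {"translation":[0,0,0.7],"dr":[0,0,0],"jaw":0.4},
  {"translation":[0,0,0.7],"dr":[0,0,0],"jaw":0.4},
  {"translation":[0,0,0.7],"dr":[0,0,0],"jaw":0.4},
  {"translation":[0,0,0.7],"dr":[0,0,0],"jaw":0.4},
  {"translation":[0,0,0.7],"dr":[0,0,0],"jaw":0.4},
  {"translation":[0,0,0.5],"dr":[0,0,0],"jaw":0.4},
  {"translation":[0,0,0.2],"dr":[0,0,0],"jaw":0.4},
  {"translation":[0,0,0],"dr":[0,0,0],"jaw":0.4},
  {"translation":[0,0,0],"dr":[0,0,0],"jaw":0.4},
  {"translation":[0,0,0],"dr":[0,0,0],"jaw":0.4},
])

```text
time_s: 43.55
position: [0.3822, -0.3568, 0.1888]
tcp_rot: [[-0.998, -0.061, 0.001], [-0.061, 0.998, -0.001], [-0.001, -0.002, -1.0]]
force: [-0.3, 0.6, 0.7]
opening: 0.599
```

Call:
arm_command([
  {"translation":[0,0,0],"dr":[0,0,0],"jaw":1},
  {"translation":[0,0,0],"dr":[0,0,0],"jaw":1},
  {"translation":[0,0,0],"dr":[0,0,0],"jaw":1},
  {"translation":[0,0,0],"dr":[0,0,0],"jaw":1},
  {"translation":[0,0,0],"dr":[0,0,0],"jaw":1},
  {"translation":[0,0,0],"dr":[0,0,0],"jaw":1},
  {"translation":[0,0,0],"dr":[0,0,0],"jaw":1},
  {"translation":[0,0,0],"dr":[0,0,0],"jaw":1},
])

```text
time_s: 44.22
position: [0.3818, -0.3564, 0.1882]
tcp_rot: [[-0.998, -0.061, 0.0], [-0.061, 0.998, -0.0], [-0.0, -0.0, -1.0]]
force: [0.1, 1.4, 2.1]
opening: 0.258
```

Call:
arm_command([
  {"translation":[0,0,-0.2],"dr":[0,0,0],"jaw":1},
  {"translation":[0,0,-0.4],"dr":[0,0,0],"jaw":1},
  {"translation":[0,0,-0.4],"dr":[0,0,0],"jaw":1},
  {"translation":[0,0,-0.4],"dr":[0,0,0],"jaw":1},
  {"translation":[0,0,-0.1],"dr":[0,0,0],"jaw":1},
  {"translation":[0,0.2,0],"dr":[0,0,0],"jaw":1},
  {"translation":[-0.1,0.4,0],"dr":[0,0,0],"jaw":1},
  {"translation":[-0.1,0.6,0],"dr":[0,0,0],"jaw":1},
  {"translation":[-0.15,0.8,0],"dr":[0,0,0],"jaw":1},
  {"translation":[-0.15,0.8,0],"dr":[0,0,0],"jaw":1},
  {"translation":[-0.15,0.8,0],"dr":[0,0,0],"jaw":1},
  {"translation":[-0.15,0.8,0],"dr":[0,0,0],"jaw":1},
])

```text
time_s: 45.22
position: [0.3942, -0.2422, 0.2249]
tcp_rot: [[-0.998, -0.061, -0.002], [-0.061, 0.998, 0.002], [0.001, 0.002, -1.0]]
force: [-0.2, 0.1, -3.7]
opening: 0.264
```

Call:
arm_command([
  {"translation":[-0.15,0.8,0],"dr":[0,0,0],"jaw":1},
  {"translation":[-0.15,0.8,0],"dr":[0,0,0],"jaw":1},
  {"translation":[-0.15,0.8,0],"dr":[0,0,0],"jaw":1},
  {"translation":[-0.15,0.8,0],"dr":[0,0,0],"jaw":1},
  {"translation":[-0.15,0.8,0],"dr":[0,0,0],"jaw":1},
  {"translation":[-0.15,0.8,0],"dr":[0,0,0],"jaw":1},
  {"translation":[-0.15,0.8,0],"dr":[0,0,0],"jaw":1},
  {"translation":[-0.15,0.8,0],"dr":[0,0,0],"jaw":1},
  {"translation":[-0.15,0.8,0],"dr":[0,0,0],"jaw":1},
  {"translation":[-0.15,0.8,0],"dr":[0,0,0],"jaw":1},
  {"translation":[-0.15,0.8,0],"dr":[0,0,0],"jaw":1},
  {"translation":[-0.15,0.8,0],"dr":[0,0,0],"jaw":1},
])

```text
time_s: 46.22
position: [0.4236, -0.0005, 0.2251]
tcp_rot: [[-0.998, -0.062, -0.002], [-0.062, 0.998, 0.001], [0.002, 0.001, -1.0]]
force: [0.2, -0.0, -3.5]
opening: 0.26
```

Call:
arm_command([
  {"translation":[-0.1,0.8,0],"dr":[0,0,0],"jaw":1},
  {"translation":[-0.1,0.8,0],"dr":[0,0,0],"jaw":1},
  {"translation":[-0.1,0.8,0],"dr":[0,0,0],"jaw":1},
  {"translation":[-0.1,0.6,0],"dr":[0,0,0],"jaw":1},
  {"translation":[-0.1,0.3,0],"dr":[0,0,0],"jaw":1},
  {"translation":[0,0,0],"dr":[0,0,0],"jaw":1},
  {"translation":[0,0,0],"dr":[0,0,0],"jaw":1},
])

```text
time_s: 46.8
position: [0.432, 0.0804, 0.2253]
tcp_rot: [[-0.998, -0.063, -0.001], [-0.063, 0.998, -0.001], [0.001, -0.0, -1.0]]
force: [0.9, 0.1, -3.8]
opening: 0.26
```

```bash
python3 - <<'E'
from h import *
plan([.574,.1145,.1892],93.5)
E
```

```text
t 46.8 pos [0.432  0.0804 0.2253] yaw 93.60102664871818 open 22.6 F [ 0.8789  0.121  -3.7644]
tool shift units [-5.7543  1.0046  1.4396]
turn units [-0.0045 -0.0086  0.0168]  then shift [-5.7512  1.0141  1.4453]
```

Call:
arm_command([
  {"translation":[0,0.3,0],"dr":[0,0,0],"jaw":1},
  {"translation":[-0.1,0.4,0],"dr":[0,0,0],"jaw":1},
  {"translation":[-0.3,0.2,0],"dr":[0,0,0],"jaw":1},
  {"translation":[-0.5,0.1,0],"dr":[0,0,0],"jaw":1},
  {"translation":[-0.6,0,0],"dr":[0,0,0],"jaw":1},
  {"translation":[-0.6,0,0],"dr":[0,0,0],"jaw":1},
  {"translation":[-0.6,0,0],"dr":[0,0,0],"jaw":1},
  {"translation":[-0.6,0,0],"dr":[0,0,0],"jaw":1},
  {"translation":[-0.6,0,0],"dr":[0,0,0],"jaw":1},
  {"translation":[-0.6,0,0],"dr":[0,0,0],"jaw":1},
  {"translation":[-0.5,0,0],"dr":[0,0,0],"jaw":1},
  {"translation":[-0.3,0,0],"dr":[0,0,0],"jaw":1},
])

```text
time_s: 47.8
position: [0.5659, 0.1132, 0.2253]
tcp_rot: [[-0.998, -0.061, 0.002], [-0.061, 0.998, 0.0], [-0.002, -0.0, -1.0]]
force: [0.7, 0.1, -3.7]
opening: 0.261
```

Call:
arm_command([
  {"translation":[-0.2,0,0],"dr":[0,0,0],"jaw":1},
  {"translation":[0,0,0],"dr":[0,0,0],"jaw":1},
  {"translation":[0,0,0],"dr":[0,0,0],"jaw":1},
  {"translation":[0,0,0],"dr":[0,0,0],"jaw":1},
])

```text
time_s: 48.13
position: [0.5674, 0.1135, 0.2253]
tcp_rot: [[-0.998, -0.061, -0.002], [-0.061, 0.998, 0.0], [0.002, 0.0, -1.0]]
force: [-1.2, -0.8, -4.3]
opening: 0.258
```

```bash
python3 - <<'E'
from h import *
plan([.574,.1145,.1892],93.5)
p,d=capture('wrist');cv2.imwrite('pics/w15.png',p[:,:,::-1])
E
```

```text
t 48.13 pos [0.5674 0.1135 0.2253] yaw 93.49841164100302 open 22.4 F [-1.1803 -0.7634 -4.3277]
tool shift units [-0.2694  0.0252  1.4423]
turn units [ 0.001  -0.017  -0.0003]  then shift [-0.2668  0.0254  1.4428]
```

View pics/w15.png

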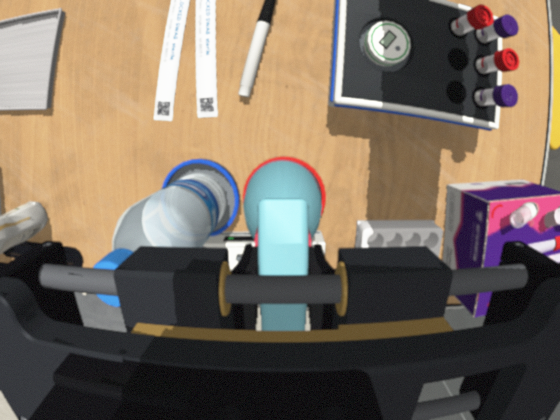

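Call:
arm_command([
  {"translation":[-0.15,0.02,0],"dr":[0,0,0],"jaw":1},
  {"translation":[-0.12,0,0],"dr":[0,0,0],"jaw":1},
  {"translation":[0,0,0.3],"dr":[0,0,0],"jaw":1},
  {"translation":[0,0,0.4],"dr":[0,0,0],"jaw":1},
  {"translation":[0,0,0.3],"dr":[0,0,0],"jaw":1},
  {"translation":[0,0,0.2],"dr":[0,0,0],"jaw":1},
  {"translation":[0,0,0.1],"dr":[0,0,0],"jaw":1},
  {"translation":[0,0,0],"dr":[0,0,0],"jaw":1},
  {"translation":[0,0,0],"dr":[0,0,0],"jaw":1},
])

```text
time_s: 48.93
position: [0.5752, 0.1143, 0.1928]
tcp_rot: [[-0.998, -0.061, -0.0], [-0.061, 0.998, -0.0], [0.0, 0.0, -1.0]]
force: [0.3, -0.1, -3.4]
opening: 0.264
```

Call:
arm_command([
  {"translation":[0,0,0.05],"dr":[0,0,0],"jaw":1},
  {"translation":[0,0,0.05],"dr":[0,0,0],"jaw":1},
  {"translation":[0,0,0],"dr":[0,0,0],"jaw":1},
  {"translation":[0,0,0],"dr":[0,0,0],"jaw":1},
])

```text
time_s: 49.27
position: [0.5752, 0.1143, 0.1907]
tcp_rot: [[-0.998, -0.061, 0.0], [-0.061, 0.998, -0.0], [-0.0, -0.0, -1.0]]
force: [-0.8, 0.4, -3.8]
opening: 0.263
```

Call:
arm_command([
  {"translation":[0,0,0.04],"dr":[0,0,0],"jaw":1},
  {"translation":[0,0,0.04],"dr":[0,0,0],"jaw":1},
  {"translation":[0,0,0],"dr":[0,0,0],"jaw":1},
  {"translation":[0,0,0],"dr":[0,0,0],"jaw":1},
])

```text
time_s: 49.6
position: [0.5756, 0.1143, 0.1893]
tcp_rot: [[-0.998, -0.061, 0.001], [-0.061, 0.998, -0.0], [-0.001, -0.0, -1.0]]
force: [-1.2, 0.4, 1.3]
opening: 0.265
```

Call:
arm_command([
  {"translation":[0,0,0],"dr":[0,0,0],"jaw":0.4},
  {"translation":[0,0,0],"dr":[0,0,0],"jaw":0.4},
  {"translation":[0,0,0],"dr":[0,0,0],"jaw":0.4},
  {"translation":[0,0,0],"dr":[0,0,0],"jaw":0.4},
  {"translation":[0,0,-0.3],"dr":[0,0,0],"jaw":0.4},
  {"translation":[0,0,-0.6],"dr":[0,0,0],"jaw":0.4},
  {"translation":[0,0,-0.8],"dr":[0,0,0],"jaw":0.4},
  {"translation":[0,0,-0.8],"dr":[0,0,0],"jaw":0.4},
  {"translation":[0,0,-0.8],"dr":[0,0,0],"jaw":0.4},
  {"translation":[0,0,-0.8],"dr":[0,0,0],"jaw":0.4},
  {"translation":[0,0,-0.5],"dr":[0,0,0],"jaw":0.4},
  {"translation":[0,0,0],"dr":[0,0,0],"jaw":0.4},
])

```text
time_s: 50.6
position: [0.5771, 0.1144, 0.3075]
tcp_rot: [[-0.998, -0.061, 0.008], [-0.061, 0.998, 0.0], [-0.008, -0.0, -1.0]]
force: [0.5, -0.3, -1.2]
opening: 0.598
```

Call:
arm_command([
  {"translation":[0.6,0,0],"dr":[0,0,0],"jaw":0.4},
  {"translation":[0.9,0,0],"dr":[0,0,0],"jaw":0.4},
  {"translation":[0.9,0,0],"dr":[0,0,0],"jaw":0.4},
  {"translation":[0.9,0,0],"dr":[0,0,0],"jaw":0.4},
  {"translation":[0.9,0,0],"dr":[0,0,0],"jaw":0.4},
  {"translation":[0.6,0,0],"dr":[0,0,0],"jaw":0.4},
  {"translation":[0,0,0],"dr":[0,0,0],"jaw":0.4},
  {"translation":[0,0,0],"dr":[0,0,0],"jaw":0.4},
  {"translation":[0,0,0],"dr":[0,0,0],"jaw":0.4},
])

```text
time_s: 51.35
position: [0.4566, 0.1069, 0.3036]
tcp_rot: [[-0.998, -0.061, 0.002], [-0.061, 0.998, 0.0], [-0.002, -0.0, -1.0]]
force: [0.9, -0.4, -0.4]
opening: 0.598
```

```bash
python3 - <<'E'
from h import *
print(read_state()['position'],read_state()['force'])
for n in('side','top'):
    p,d=capture(n);cv2.imwrite(f'pics/{n}f.png',p[:,:,::-1]);C=cloud(n,d);x,y,z=C[...,0],C[...,1],C[...,2]
    def rep(l,m):
        X=C[m]
        if len(X)>5: print(n,l,len(X),X.mean(0),cv2.minAreaRect((X[:,:2]*1000).astype(np.float32)))
        else: print(n,l,'none')
    rep('head',(z>.195)&(z<.215)&(abs(x-.58)<.09)&(abs(y-.115)<.04))
    rep('cap',(z>.22)&(z<.24)&(abs(x-.58)<.05)&(abs(y-.015)<.04))
    rep('logger',(z>.057)&(z<.068)&(abs(x-.397)<.035)&(abs(y-.209)<.035))
    rep('soap',(z>.145)&(abs(x-.62)<.07)&(abs(y+.26)<.07))
    h=cv2.cvtColor(p,cv2.COLOR_RGB2HSV).astype(int)
    for b,mm in(('r',((h[...,0]<7)|(h[...,0]>172))&(h[...,1]>120)),('b',(h[...,0]>105)&(h[...,0]<125)&(h[...,1]>110))):
        m=mm&(abs(z-.0187)<.004)&(x>.5)&(x<.65)&(abs(y-(.115 if b=='r' else .016))<.06);print(b,m.sum(),circ(C[m]) if m.sum()>10 else '')
    C0=cloud(n,np.load(n+'0.npy'));x,y,z=C0[...,0],C0[...,1],C0[...,2];C=C0;rep('soap start',(z>.145)&(abs(x-.62)<.07)&(abs(y+.26)<.07))
E
```

```text
[0.4566 0.1069 0.3036] [ 0.8845 -0.4301 -0.3801]
side head 318 [0.586  0.1124 0.2061] ((581.5547485351562, 112.80848693847656), (93.9956283569336, 23.808727264404297), 3.5976603031158447)
side cap 144 [0.5887 0.0141 0.23  ] ((585.9934692382812, 13.50963020324707), (30.800668716430664, 27.1355037689209), 12.041274070739746)
side logger 179 [0.3998 0.2073 0.0616] ((398.0986633300781, 202.1422119140625), (52.98981475830078, 46.79295349121094), 86.6882095336914)
side soap 167 [ 0.6279 -0.2665  0.1703] ((621.114501953125, -264.81707763671875), (26.950166702270508, 50.50007247924805), 79.19338989257812)
r 55 (array([0.5762, 0.1125]), np.float64(0.04492461713769866))
b 38 (array([0.5851, 0.0129]), np.float64(0.044568243745897795))
side soap start 162 [ 0.6278 -0.2663  0.1712] ((620.0801391601562, -270.8346252441406), (49.2934684753418, 23.982587814331055), 18.53057289123535)
top head 371 [0.585  0.1142 0.2065] ((579.895751953125, 115.43326568603516), (85.6546859741211, 22.566747665405273), 3.375899314880371)
top cap 199 [0.5811 0.0162 0.2309] ((581.6080932617188, 16.95387840270996), (29.411842346191406, 29.03929901123047), 0.39613020420074463)
top logger 262 [0.3935 0.213  0.0622] ((392.3907165527344, 213.784912109375), (38.55819320678711, 38.847957611083984), 0.2345501333475113)
top soap 208 [ 0.6177 -0.2634  0.1745] ((614.3840942382812, -266.8666076660156), (47.66343688964844, 25.488683700561523), 25.609769821166992)
r 82 (array([0.5729, 0.1143]), np.float64(0.043820638723182995))
b 141 (array([0.5802, 0.0166]), np.float64(0.045170168773838566))
top soap start 210 [ 0.6177 -0.2635  0.1743] ((614.627685546875, -261.9501953125), (23.352588653564453, 50.585975646972656), 83.20690155029297)
```

View pics/sidef.png

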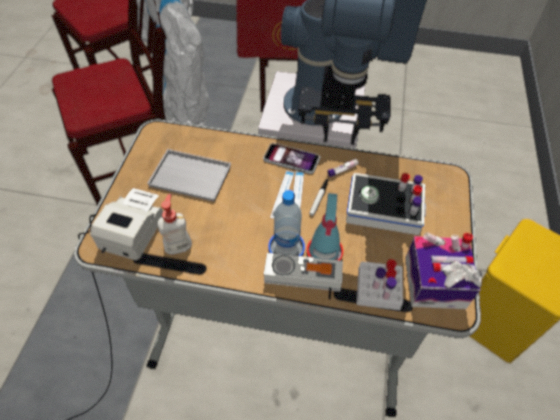

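```bash
python3 -c "
from h import *
print(hand_in()); print(read_state()['time_s'])"
```

```text
the job is handed in; nothing more can be done
None
the job is handed in; nothing more can be done
```

I completed the whole sequence and handed the job in at about 51.5 s of the 112 s allowed. The hand-in gives no verdict, so the results below are my own last checks. None of them failed.

- **Sequence:** I stood the sprayer and then the water bottle on the tray. I pressed the lever to its stop (fingertips at 55 mm height, about 15 N) and laid the logger in the case's pocket. Then I put the water bottle back in the blue-rimmed cup and the sprayer in the red-rimmed one.
- **Logger:** right after placing, the wrist camera showed it flat, within about 1 mm of the pocket's centre. Its top was at 62 mm, as it should be when resting on the floor.
- **Water bottle:** it stands upright, and its cap is within 2 mm of the blue cup's centre. The cap is at 230–231 mm, about what it measured at the start.
- **Sprayer:** it stands upright. Its head is within about 2 mm of where it started and at the starting height.
- **Soap bottle:** it has not measurably moved.
- **Robot:** the gripper is clear of everything, with the TCP at about 304 mm height.

**Camera disagreement:** the top and side cameras differ by 3 to 5 mm in absolute position throughout. In the last check the top view put the logger at (0.394, 0.213) and the side view at (0.400, 0.207). Both views were probably partly blocked by the arm, so I relied on the wrist camera and on positions measured relative to the cups.

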